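Open the shielded test base and nest the shield cans in it

TASK

Switch the isolator off, then use the pry bar on the test base's fulcrum to lever its tight cover loose, and lay both the cover (right way up) and the bar flat on the rubber mat. Stand all the steel shield cans that are on the bench upright in the open well, nested one inside another in size order, the widest outermost. Do not lift the cover while the isolator is on, and leave the other things on the bench where they are.

Things in the scene. Friction and masses are not known exactly. Their poses are not given: they have to be found in the camera images.
- isolator (a joint): Handle of the knife-type isolator, rad: 0 = on, 1.1 = off (both are end stops). It leans 0.55 rad to one side of vertical when on and as far to the other side when off; its weight carries it over once past vertical at 0.55, and it takes less than 2 N at the grip.
- isolator_grip (a point): Centre of the isolator handle's black cross-grip: a round bar 56 mm long and 16 mm thick along its own y, 78 mm from the pivot; a steel stem 14 mm wide joins it to the pivot.
- isolator_pivot (a point): Middle of the isolator's hinge axis, 36 mm above the bench, over the centre of its fixed grey base (100 x 70 x 28 mm). The handle swings in the vertical plane of this frame's x: leaning towards -x when on, towards +x when off; y is the hinge axis, z up.
- fixture: Test base: squat square aluminium block 120 x 120 mm, 82 mm tall, fixed to the bench, origin under its centre, z up. Its top has a square well 92 x 92 mm, 25 mm deep, closed by the cover at the start. From its -x side, which roughly faces the robot, stick out the two cheeks that carry the fulcrum rod.
- fulcrum_top (a point): Top of the fulcrum: a fixed round steel rod (12 mm thick) along y, 72 mm above the bench, 40 mm out in -x from the block's wall. It runs between two cheeks 38 mm apart (inner faces y = +-19 mm), 78 mm tall, that reach from that wall to 114 mm from the base's centre. Axes as fixture. The bar goes in along +x between the cheeks, over the rod, until its tip is under the cover's lip.
- well_floor (a point): Centre of the well's flat floor, 57 mm above the bench, axes as fixture. The cans stand here. Two spring clips reach 6 mm into the well near its top, on the +y and -y walls, 22 to 42 mm from the centre towards -x.
- cover: Grey cover plate, 136 (x) x 116 (y) x 5 mm, 0.2 to 0.33 kg; origin on its underside below the knob, z up; it reaches 76 mm to -x (the lip) and 60 mm to +x. Under it a skirt 86 x 86 mm, 8 mm deep, centred on the origin, is gripped in the well by the two spring clips (some 50 N straight up, far too tight to pull). Closed, its underside is 82 mm above the bench and the lip overhangs the block by 16 mm.
- cover_knob (a point): Middle of the cover's upright steel knob, 18 mm diameter, 24 mm tall, 17 mm above cover; axes as cover.
- cover_lip (a point): Point on the underside of the cover's -x lip, 74 mm from the cover's origin (2 mm in from the edge), where the blade pushes up. Closed, it is 4 mm above a 6 mm blade lying level on the fulcrum. Levering takes about 10 N on the end of the handle; once raised about 6 mm it is out of the clips and stays propped ajar.
- mat: Black rubber mat, 240 (x) x 280 (y) mm, 3 mm thick, fixed on the bench, origin under its centre.
- bar: Flat pry bar, 190 mm long in x, 22 mm wide in y, about 0.2 kg; origin on its underside (the side that lies down) at mid-length. Steel blade 6 mm thick on the +x end (80 mm long, centred in the thickness: 3 mm above the underside), brown handle 12 mm thick on the -x end (110 mm). Starts lying on the mat. Either broad side may face up.
- bar_center (a point): Grasp point of the bar, in the handle, 120 mm behind the blade's tip and half-way up its thickness, close to the centre of mass; x points to the tip.
- bar_tip (a point): The tip (end) of the bar's blade, half-way up its thickness.
- can_a_center (a point): Centre, half-way up, of the widest and lowest shield can: plain steel, straight-sided, open at the top, closed flat bottom 3 mm thick, walls 2.5 mm; outer diameter 70 mm, height 44 mm, z up its axis. Stands upright on the bench at the start; in some runs it is absent.
- can_b_center (a point): Centre, half-way up, of the second widest shield can: plain steel, straight-sided, open at the top, closed flat bottom 3 mm thick, walls 2.5 mm; outer diameter 58 mm, height 58 mm, z up its axis. Stands upright on the bench at the start; in some runs it is absent.
- can_c_center (a point): Centre, half-way up, of the third widest shield can: plain steel, straight-sided, open at the top, closed flat bottom 3 mm thick, walls 2.5 mm; outer diameter 46 mm, height 72 mm, z up its axis. Stands upright on the bench at the start; in some runs it is absent.
- can_d_center (a point): Centre, half-way up, of the narrowest and tallest shield can: plain steel, straight-sided, open at the top, closed flat bottom 3 mm thick, walls 2.5 mm; outer diameter 34 mm, height 86 mm, z up its axis. Stands upright on the bench at the start; in some runs it is absent.
- multimeter: Bystander: yellow handheld multimeter lying flat, 190 x 90 x 40 mm; origin under its centre.
- tape: Bystander: roll of red tape lying flat among the cans, 56 mm diameter, 18 mm tall; origin under its centre.

How it is judged:
On the way, in this order (a step that is already met when the one before it is completed fails the run):
1. the isolator handle is thrown to off (value of joint isolator above 0.95 rad), for 0.2 s.
2. the cover's lip is levered up at least 4 mm by the bar, bearing on the test base (value of joint isolator above 0.95 rad and z of cover_lip in the frame of fixture above 0.086 m and contact force between bar and cover above 0.5 N and contact force between bar and fixture above 0.5 N), for 0.05 s.
At the end, for the whole second after the job is handed in: Isolator off (above 0.95); cover flat, right way up, and bar flat, centres over the mat; every can present upright (0.12 rad) in the well, under 30 mm off its centre along each side, bottom within 13 mm of its floor, axes within 18.5 mm of one another; all at rest (value of joint isolator above 0.95 rad and x of cover in the frame of mat between -0.1 and 0.1 m and y of cover in the frame of mat between -0.12 and 0.12 m and z of cover in the frame of mat below 0.018 m and angle between cover's own z axis and vertical below 0.1 rad and linear speed of each of cover, bar, can_a, can_b, can_c, can_d below 0.02 m/s and x of bar_center in the frame of mat between -0.1 and 0.1 m and y of bar_center in the frame of mat between -0.13 and 0.13 m and z of bar_center in the frame of mat below 0.016 m and angle between the z axis of bar_center and the z axis of mat, either way round below 0.12 rad and x of can_a_center in the frame of well_floor between -0.03 and 0.03 m and y of can_a_center in the frame of well_floor between -0.03 and 0.03 m and z of can_a_center in the frame of well_floor between 0.018 and 0.035 m and angle between each of can_a_center, can_b_center, can_c_center, can_d_center's own z axis and vertical below 0.12 rad and x of can_b_center in the frame of well_floor between -0.03 and 0.03 m and y of can_b_center in the frame of well_floor between -0.03 and 0.03 m and z of can_b_center in the frame of well_floor between 0.025 and 0.042 m and x of can_c_center in the frame of well_floor between -0.03 and 0.03 m and y of can_c_center in the frame of well_floor between -0.03 and 0.03 m and z of can_c_center in the frame of well_floor between 0.032 and 0.049 m and x of can_d_center in the frame of well_floor between -0.03 and 0.03 m and y of can_d_center in the frame of well_floor between -0.03 and 0.03 m and z of can_d_center in the frame of well_floor between 0.039 and 0.056 m and horizontal distance between can_a_center and can_b_center below 0.0185 m and horizontal distance between each of can_a_center, can_b_center and can_c_center below 0.0185 m and horizontal distance between each of can_a_center, can_b_center, can_c_center and can_d_center below 0.0185 m); the robot touches nothing.
It fails at once if the cover is lifted while the isolator is on (value of joint isolator below 0.5 rad and z of cover in the frame of fixture above 0.092 m).
It fails at once if a bystander (multimeter, tape roll) is moved more than 60 mm (distance of any of multimeter, tape from where it was at the start of the episode above 0.06 m).
Of can_a, can_b, can_c, can_d only 2 to 4 are there at a start; the rules pass over those that are not, and their reading is None.
At some moment in a run one of can_a, can_b may be knocked a few centimetres aside while the robot is not near it.
It also fails if it takes over 210 s, if anything falls off the work surface, if the arm or the gripper's body presses on something with over 40 N, if the wrist force passes 120 N, or if a joint passes its speed limit or range.

ROBOT

A 6-joint arm with a two-finger parallel gripper is mounted at the origin on the work surface. World frame = base frame: x ahead of the robot, y to its left, z up, the work surface at z = 0. Lengths are in m, angles in rad, forces in N, time in s.
With the tool pointing down it reaches from about 0.25 to 0.85 m from the base axis. Payload 12.5 kg.
Tool frame: the origin (TCP) lies at the very end of the fingers, on their centre line; the grasp point (between the pads) lies 19 mm behind it (grasp_offset is the distance from the TCP to the grasp point, in m); z points along the fingers, y is the direction in which the jaws open and shut (so a half turn about z gives the same grasp; the last joint's range is limited). The gripper opens to 93 mm and grips with 3 to 60 N. Pads are 15 mm wide; open, the fingers measure 128 mm over their backs; the gripper's body (75 mm by 188 mm) begins 65 mm behind the grasp point.
Start: joints at [-1.322, 0.351, 1.652, -0, 1.139, -0.085], TCP at [0.18, -0.52, 0.219] pointing down, gripper open.
Joint ranges: [-2.75, 2.75], [-0.79, 2.1], [0.01, 2.65], [-1.57, 4.71], [0.07, 3.14], [-2.87, 2.87]. Speed limits (rad/s): [2.22, 2.22, 2.79, 3.14, 3.14, 3.14].

INTERFACE

Orientations are given as a unit quaternion [w, x, y, z].
In Python, from rig import * gives the robot as it stands.
- The arm moves only by the shell command python3 -m pendant 'ROWS' [FORCE]. ROWS is JSON, a list of rows, each a list of 3 entries, a list of its own where there are three numbers: the opening, from 0 (shut) to 1 (fully open), then the shift along the tool's x, y, z in m, then the turn, a rotation vector about the tool's x, y, z in degrees. In form: [[hand, [dx, dy, dz], [rx, ry, rz]], ...]. A call has 1 to 12 rows; each row shifts and turns the commanded pose from where the row before left it, along the tool's axes as they then stand; what a row does not reach is not made up. A row lasts 1/12 s, in which the tool goes at most 41.7 mm and 7.16 degrees, less where a joint would pass 70% of its speed; a pose out of reach is approached as far as the arm can. A call is refused whole if a number of a shift passes 0.0417 or a number of a turn 7.16, either way. A call with a gripper value outside its range is refused whole. The fingers move at their own pace and stop on an object; FORCE is the grip in N (left out, the last holds). Time passes only in rows, so rows that do not move let the fingers close. It gives the time, the measured TCP pose, the force and the opening at its end, in the units of the state.
- observe(): the state, without advancing time (a new reading comes with each control period).
- grab_frame(name): name is "side" or "top" or "wrist"; returns a dict with "pixels" (400x640x3 uint8, blue, green, red), "range_z" (400x640 float32, m along the optical axis (not along the pixel's ray), 0 where there is no reading), "fx", "fy", "cx", "cy" (pixels), "R" (3x3) and "t" (3): a world point X has camera coordinates R X + t; the wrist camera has in their place "T_tool_cam" (4x4, takes a point from camera to tool coordinates, whose origin is the TCP and whose axes are the flange's). Camera axes: x right, y down, z forward; pixel columns grow to the right and rows downward; lengths in m; the calibration is good to about 2 mm. A picture is of the moment at which its call begins: read the wrist's pose just before it.
- sign_off(): hands the job in, once; it reports no verdict.
Trained networks look in the newest picture that a camera, given by its name, has taken for a name from the list of things; names that differ only in an ending like _2 or _b are one class to them, and where a whole thing is asked for, a point or a joint stands for the part that bears it (a point fixed in the world has none). Each returns a list of dicts, best first, with "score" (0 to 1); they miss things now and then, are a little off and sometimes report something else, mostly with a low value. They report only what shows in the picture. A call takes as long as a camera call.
- silhouettes(camera, label): "pixels" (400x640 bool, what is visible of it) and "pixel" ([column, row] in pixels, amid what is visible of it).
- spot_point(camera, label): "pixel" ([column, row] in pixels: a listed point, or the origin of a listed thing).
The state is a dict: "time": time; "joints": joint angles; "dq": joint speeds; "joint_efforts": joint torques, N m; "position": TCP position; "ee_rot": TCP orientation; "ft_force": force on the tool from outside, world axes, zero at the start; "torque": the same for the moment, N m; "grip_width": finger opening in m.
Only numpy, scipy, OpenCV 4.12 (cv2) and the standard library are available. Lean on these libraries where they do the work, as an engineer would, in place of code of your own. Each camera call takes 0.05 s, during which the arm holds its last target. There are 200 camera calls.

## Working session

There is one attempt and no reset: what is moved stays moved. The work goes in short steps, Python scripts to look and compute and a shell command to move; the robot and the scene stay as the last step left them, time stands still between calls to the robot, and variables do not carry over. Pictures are saved under pics/ and viewed, about 12 in all and at most 16, crops included, and the job is handed in when it is done.

```bash
mkdir -p pics; ls
cat > h.py <<'E'
from rig import *
import numpy as np, cv2
from scipy.spatial.transform import Rotation as Rn
def Tcam(cam,f,s):
    if cam!='wrist':
        R=np.array(f['R']);t=np.array(f['t']);T=np.eye(4);T[:3,:3]=R.T;T[:3,3]=-R.T@t;return T
    q=s['ee_rot'];T=np.eye(4);T[:3,:3]=Rn.from_quat([q[1],q[2],q[3],q[0]]).as_matrix();T[:3,3]=s['position']
    return T@np.array(f['T_tool_cam'])
def shot(cam,save=None):
    s=observe();f=grab_frame(cam);f['T']=Tcam(cam,f,s)
    if save: cv2.imwrite('pics/'+save+'.png',f['pixels'])
    return f
def cloud(f):
    z=f['range_z'];v,u=np.mgrid[0:z.shape[0],0:z.shape[1]]
    P=np.stack([(u-f['cx'])/f['fx']*z,(v-f['cy'])/f['fy']*z,z],-1)
    P=P@f['T'][:3,:3].T+f['T'][:3,3];P[z<=0]=np.nan;return P
def ray(f,px,zw):
    d=f['T'][:3,:3]@np.array([(px[0]-f['cx'])/f['fx'],(px[1]-f['cy'])/f['fy'],1]);o=f['T'][:3,3]
    return o+d*(zw-o[2])/d[2]
E
cat > a.py <<'E'
from h import *
s=observe();print({k:np.round(v,3).tolist() for k,v in s.items()})
for cam in ('top','side'):
    f=shot(cam,cam+'1');C=cloud(f);print(cam,'campos',f['T'][:3,3].round(3),'z',f['T'][:3,2].round(2))
    for l in ['isolator','isolator_grip','isolator_pivot','fixture','fulcrum_top','cover','cover_knob','cover_lip','mat','bar','bar_center','bar_tip','can_a_center','multimeter','tape']:
        for r in spot_point(cam,l)[:5]:
            if r['score']<.2: continue
            u,v=map(int,np.round(r['pixel']));
            if 0<=u<640 and 0<=v<400: print(l,round(float(r['score']),2),(u,v),C[v,u].round(3))
E
python3 a.py
```

```text
pics
{'time': 0.0, 'joints': [-1.322, 0.351, 1.652, 0.0, 1.139, -0.085], 'dq': [-0.0, -0.002, 0.001, -0.002, 0.0, 0.001], 'joint_efforts': [0.002, -49.731, -28.525, 0.07, 0.026, -0.0], 'position': [0.18, -0.519, 0.218], 'ee_rot': [-0.001, 0.986, 0.166, -0.0], 'ft_force': [0.078, 0.542, -0.585], 'torque': [-0.055, 0.001, 0.039], 'grip_width': 0.093}
top campos [ 0.316 -0.066  1.209] z [ 0.19  0.01 -0.98]Traceback (most recent call last):
  File "a.py", line 6, in <module>
    for r in spot_point(cam,l)[:5]:
             ~~~~~~~~~~^^^^^^^
ValueError: it knows: bar, bar_center, bar_tip, can_a_center, can_b_center, can_c_center, can_d_center, cover, cover_knob, cover_lip, fixture, fulcrum_top, isolator_grip, isolator_pivot, mat, multimeter, tape, we
```

```bash
sed -i "s/'isolator',//" a.py; python3 a.py; python3 -c "
import cv2,numpy as np
a=[cv2.imread('pics/%s1.png'%c) for c in('top','side')]
cv2.imwrite('pics/b.png',a[0])"
```

```text
{'time': 0.05, 'joints': [-1.322, 0.351, 1.652, 0.0, 1.139, -0.085], 'dq': [-0.001, -0.001, -0.001, 0.001, -0.0, 0.001], 'joint_efforts': [0.002, -49.853, -28.605, 0.07, 0.024, -0.0], 'position': [0.18, -0.519, 0.218], 'ee_rot': [-0.001, 0.986, 0.166, -0.0], 'ft_force': [0.049, 0.09, 0.215], 'torque': [0.09, -0.024, 0.011], 'grip_width': 0.093}
top campos [ 0.316 -0.066  1.209] z [ 0.19  0.01 -0.98]
isolator_grip 0.62 (188, 166) [0.617 0.296 0.112]
isolator_pivot 0.88 (210, 167) [0.638 0.26  0.026]
fulcrum_top 0.61 (293, 177) [0.598 0.013 0.072]
cover 0.74 (292, 141) [0.69  0.016 0.111]
cover 0.43 (429, 235) [ 0.448 -0.375  0.004]
cover_knob 0.89 (291, 141) [0.69  0.019 0.11 ]
mat 0.68 (195, 236) [0.438 0.297 0.005]
bar 0.82 (160, 240) [0.424 0.394 0.013]
bar 0.72 (372, 242) [ 0.426 -0.212  0.006]
bar_center 0.83 (162, 247) [0.404 0.387 0.013]
bar_tip 0.81 (159, 204) [0.53  0.409 0.003]
can_a_center 0.61 (381, 175) [ 0.624 -0.241  0.004]
multimeter 0.63 (485, 254) [ 0.392 -0.514  0.049]
tape 0.48 (400, 212) [ 0.513 -0.293  0.01 ]
side campos [ 0.405 -0.868  0.843] z [ 0.13  0.73 -0.67]
isolator_grip 0.67 (321, 128) [0.621 0.292 0.105]
isolator_pivot 0.86 (323, 147) [0.62  0.256 0.049]
fixture 0.72 (362, 200) [ 0.679 -0.043  0.051]
fulcrum_top 0.62 (331, 185) [0.598 0.021 0.072]
cover 0.79 (361, 179) [0.688 0.008 0.089]
cover_knob 0.85 (363, 175) [0.694 0.008 0.104]
cover_knob 0.65 (338, 180) [0.62  0.021 0.087]
cover_lip 0.72 (334, 182) [0.611 0.035 0.07 ]
mat 0.69 (273, 157) [0.443 0.298 0.004]
mat 0.41 (363, 180) [0.695 0.008 0.085]
bar 0.75 (266, 144) [0.425 0.388 0.004]
bar_center 0.53 (257, 141) [0.394 0.396 0.016]
bar_tip 0.75 (287, 134) [0.512 0.437 0.005]
can_a_center 0.66 (362, 259) [ 0.631 -0.224  0.005]
multimeter 0.93 (293, 394) [ 0.399 -0.641  0.271]
multimeter 0.5 (285, 258) [ 0.424 -0.228  0.066]
tape 0.63 (258, 141) [0.397 0.394 0.017]
tape 0.57 (330, 288) [ 0.526 -0.295  0.001]
```

View pics/top1.png

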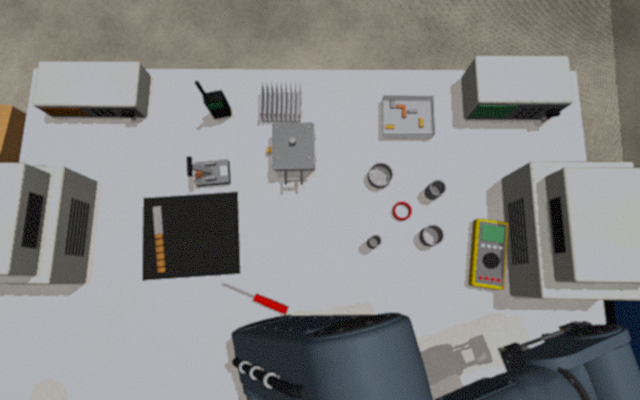

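View pics/side1.png

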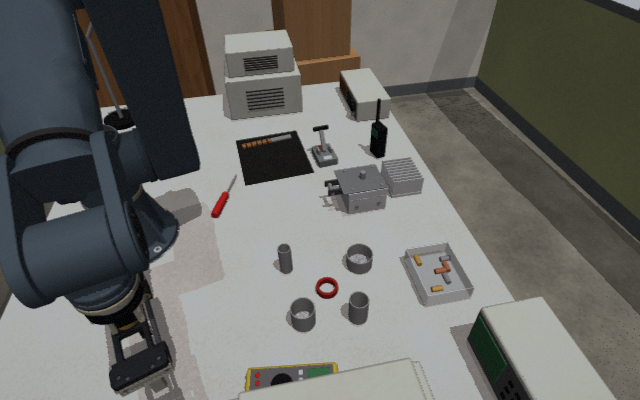

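The pictures show all four cans: A at top-camera pixel (379,176), B (431,236), C (435,188), D (373,242). The tape is at (402,211), the bar at (160,240) on the mat, the isolator at (210,170) leaning left (+y), and the test base at (293,150). Next I'll fit the geometry from depth.

```bash
cat > g.py <<'E'
from h import *
import sys
F={c:shot(c) for c in('top','side')};Cs={c:cloud(f) for c,f in F.items()}
def sel(c,x,y,z,extra=None):
    C=Cs[c];m=(C[...,0]>x[0])&(C[...,0]<x[1])&(C[...,1]>y[0])&(C[...,1]<y[1])&(C[...,2]>z[0])&(C[...,2]<z[1])
    if extra is not None:m&=extra(F[c]['pixels'].astype(int))
    return C[m]
def rect(n,P):
    if len(P)<5: print(n,len(P));return
    r=cv2.minAreaRect((P[:,:2]*1000).astype(np.float32));print(n,len(P),'c',np.round(r[0],1),'size',np.round(r[1],1),'ang',round(r[2],1),'zmed',np.median(P[:,2]).round(4), 'box',cv2.boxPoints(r).round(0).tolist())
for c in Cs:
    print(c)
    rect('cover',sel(c,(.58,.8),(-.08,.11),(.082,.093)))
    rect('knob',sel(c,(.6,.8),(-.08,.11),(.1,.125)))
    rect('fulcrum',sel(c,(.54,.63),(-.06,.1),(.062,.082)))
    rect('isobase',sel(c,(.57,.72),(.19,.33),(.02,.032)))
    rect('grip',sel(c,(.56,.72),(.22,.36),(.085,.13)))
    rect('barhandle',sel(c,(.3,.6),(.25,.46),(.002,.03),lambda p:(p[...,2]>p[...,0]+40)))
    rect('barblade',sel(c,(.3,.6),(.25,.46),(.000,.03),lambda p:(p.min(-1)>90)&(abs(p[...,2]-p[...,0])<40)))
    rect('mat',sel(c,(.25,.6),(.13,.46),(-.003,.012),lambda p:(p.max(-1)<70)))
    for n,x,y,h in(('a',.63,-.235,.044),('b',.44,-.375,.058),('c',.57,-.395,.072),('d',.43,-.215,.086)):
        P=sel(c,(x-.07,x+.07),(y-.07,y+.07),(h-.006,h+.006))
        if len(P)>3:
            q=cv2.minEnclosingCircle((P[:,:2]*1000).astype(np.float32));print('can',n,len(P),np.round(q[0],1),round(q[1],1))
E
python3 g.py
```

```text
top
cover 1854 c [685.7  15.4] size [138.4 117.8] ang 2.4 zmed 0.0865 box [[614.0, 71.0], [619.0, -46.0], [757.0, -40.0], [752.0, 77.0]]
knob 39 c [693.5  15.6] size [15.1 16.7] ang 57.9 zmed 0.1095 box [[682.0, 14.0], [697.0, 5.0], [705.0, 18.0], [690.0, 26.0]]
fulcrum 145 c [602.7  19.5] size [105.8  46.1] ang 88.9 zmed 0.0747 box [[579.0, -33.0], [625.0, -34.0], [627.0, 72.0], [581.0, 73.0]]
isobase 616 c [624.  256.1] size [ 71.1 100.5] ang 6.1 zmed 0.0269 box [[583.0, 302.0], [594.0, 202.0], [665.0, 210.0], [654.0, 310.0]]
grip 147 c [620.5 292. ] size [55.  23.8] ang 10.8 zmed 0.1065 box [[591.0, 299.0], [596.0, 275.0], [650.0, 285.0], [645.0, 309.0]]
barhandle 328 c [387.7 393.7] size [109.7  27.6] ang 8.5 zmed 0.0138 box [[331.0, 399.0], [335.0, 372.0], [444.0, 388.0], [440.0, 415.0]]
barblade 949 c [450.1 355. ] size [209.5 299.6] ang 90.0 zmed 0.0025 box [[300.0, 250.0], [600.0, 250.0], [600.0, 460.0], [300.0, 460.0]]
mat 6838 c [455.2 312.5] size [261.8 275. ] ang 4.5 zmed 0.0021 box [[314.0, 439.0], [335.0, 165.0], [596.0, 186.0], [575.0, 460.0]]
can a 88 [ 618.1 -234.8] 
[... 589 characters left out ...]
98.0], [664.0, 206.0], [653.0, 310.0]]
grip 94 c [619.  292.5] size [33.2 51.4] ang 65.3 zmed 0.1054 box [[589.0, 288.0], [635.0, 267.0], [649.0, 297.0], [603.0, 318.0]]
barhandle 106 c [389.1 390.8] size [106.7  29.4] ang 10.0 zmed 0.015 box [[334.0, 396.0], [339.0, 367.0], [444.0, 386.0], [439.0, 415.0]]
barblade 451 c [450.1 355. ] size [299.9 209.7] ang 0.0 zmed 0.0021 box [[300.0, 460.0], [300.0, 250.0], [600.0, 250.0], [600.0, 460.0]]
mat 2719 c [455.4 310.6] size [265.7 282.1] ang 4.8 zmed 0.0038 box [[311.0, 440.0], [335.0, 159.0], [600.0, 181.0], [576.0, 462.0]]
can a 141 [ 618.8 -233.7] 36.1
can b 144 [ 443.9 -373.5] 29.5
can c 119 [ 575.  -387.2] 24.1
can d 69 [ 424.8 -211. ] 18.3
```

```bash
cat > to.py <<'E'
# usage: to.py x y z yaw_deg [tilt_deg] -> shift in present tool axes, yaw turn, rows
from h import *
import sys
a=[float(v) for v in sys.argv[1:]]
s=observe();q=s['ee_rot'];R=Rn.from_quat([q[1],q[2],q[3],q[0]]).as_matrix()
d=R.T@(np.array(a[:3])-s['position'])
yaw=np.degrees(np.arctan2(R[1,0],R[0,0]))
print('shift',d.round(4),'norm',np.linalg.norm(d).round(3),'yaw now',yaw.round(1),'tilt z',R[:,2].round(3),'turn rz',round(yaw-a[3],1) if len(a)>3 else '')
E
P="python3 -m pendant"
$P '[[0,[0,0,0],[0,0,6.4]],[0,[0,0,0],[0,0,6.4]],[0,[0,0,0],[0,0,6.4]],[0,[0,0,-0.01],[0,0,0]]]' 20
$P '[[0,[0.0183,-0.036,0],[0,0,0]],[0,[0.0183,-0.036,0],[0,0,0]],[0,[0.0183,-0.036,0],[0,0,0]],[0,[0.0183,-0.036,0],[0,0,0]],[0,[0.0183,-0.036,0],[0,0,0]],[0,[0.0183,-0.036,0],[0,0,0]],[0,[0.0183,-0.036,0],[0,0,0]],[0,[0.0183,-0.036,0],[0,0,0]],[0,[0.0183,-0.036,0],[0,0,0]],[0,[0.0183,-0.036,0],[0,0,0]],[0,[0.0183,-0.036,0],[0,0,0]],[0,[0.0183,-0.036,0],[0,0,0]]]'
$P '[[0,[0.0183,-0.036,0],[0,0,0]],[0,[0.0183,-0.036,0],[0,0,0]],[0,[0.0183,-0.036,0],[0,0,0]],[0,[0.0183,-0.036,0],[0,0,0]],[0,[0.0183,-0.036,0],[0,0,0]],[0,[0.0183,-0.036,0],[0,0,0]],[0,[0.0183,-0.036,0],[0,0,0]],[0,[0.0183,-0.036,0],[0,0,0]],[0,[0.0183,-0.036,0],[0,0,0]],[0,[0.0183,-0.036,0],[0,0,0]],[0,[0.0183,-0.036,0],[0,0,0]],[0,[0.0183,-0.036,0],[0,0,0]]]'
python3 to.py 0.6195 0.352 0.092 0
```

```text
time: 1.98
position: [0.18, -0.5188, 0.2274]
ee_rot: [-0.001, 1.0, -0.003, -0.0]
ft_force: [-0.4, 0.5, -0.6]
grip_width: 0.0705
time: 2.98
position: [0.4011, -0.086, 0.2297]
ee_rot: [0.0, 1.0, 0.001, 0.001]
ft_force: [0.9, -1.6, -0.1]
grip_width: 0.0004
time: 3.98
position: [0.6211, 0.3458, 0.2295]
ee_rot: [-0.0, 1.0, 0.002, 0.0]
ft_force: [2.0, -0.9, 0.1]
grip_width: 0.0002
shift [-0.0016 -0.0062  0.1375] norm 0.138 yaw now 0.2 tilt z [ 0.001  0.    -1.   ] turn rz 0.2
```

Moves are accurate. Now I'll descend and throw the handle by pushing along −y.

```bash
P="python3 -m pendant"
$P '[[0,[0,-0.006,0.034],[0,0,0]],[0,[0,0,0.034],[0,0,0]],[0,[0,0,0.034],[0,0,0]],[0,[0,0,0.034],[0,0,0]],[0,[0,0,0],[0,0,0]]]'
$P '[[0,[0.001,0.01,0],[0,0,0]],[0,[0.001,0.01,0],[0,0,0]],[0,[0.001,0.01,0],[0,0,0]],[0,[0.001,0.01,0],[0,0,0]],[0,[0.001,0.01,0],[0,0,0]],[0,[0.001,0.01,0],[0,0,0]],[0,[0.001,0.01,0],[0,0,0]],[0,[0.001,0.01,0],[0,0,0]],[0,[0.001,0.01,0],[0,0,0]],[0,[0.001,0.01,0],[0,0,0]],[0,[0,0,0],[0,0,0]],[0,[0,0,0],[0,0,0]]]'
$P '[[0.5,[0,-0.03,-0.02],[0,0,0]],[0.5,[0,-0.02,-0.04],[0,0,0]],[0.5,[0,0,-0.04],[0,0,0]],[0.5,[0,0,-0.04],[0,0,0]],[0.5,[0,0,0],[0,0,0]]]'
python3 - <<'E'
from h import *
f=shot('top');C=cloud(f)
m=(C[...,0]>.57)&(C[...,0]<.69)&(C[...,1]>.15)&(C[...,1]<.36)&(C[...,2]>.085)&(C[...,2]<.14)
print(m.sum(),np.nanmedian(C[m],0))
E
python3 to.py 0.4028 0.3937 0.2 8.5
```

```text
time: 4.4
position: [0.6174, 0.3484, 0.0861]
ee_rot: [0.002, 1.0, 0.001, -0.005]
ft_force: [-0.8, -0.2, -0.1]
grip_width: 0.0005
time: 5.4
position: [0.6305, 0.2492, 0.0926]
ee_rot: [-0.0, 1.0, -0.001, -0.0]
ft_force: [0.8, 0.2, 0.3]
grip_width: 0.0003
time: 5.82
position: [0.6328, 0.3006, 0.239]
ee_rot: [-0.002, 1.0, 0.0, 0.006]
ft_force: [0.2, -0.2, 1.2]
grip_width: 0.0289
126 [0.6274286  0.21478403 0.10744997]
shift [-0.2294 -0.0936  0.0334] norm 0.25 yaw now -0.0 tilt z [ 0.008  0.003 -1.   ] turn rz -8.5
```

Isolator is off (grip now at y=0.215). Next: fetch the bar.

```bash
P="python3 -m pendant"
$P '[[0.5,[-0.0382,-0.0156,0],[0,0,0]],[0.5,[-0.0382,-0.0156,0],[0,0,0]],[0.5,[-0.0382,-0.0156,0],[0,0,0]],[0.5,[-0.0382,-0.0156,0],[0,0,0]],[0.5,[-0.0382,-0.0156,0],[0,0,0]],[0.5,[-0.0382,-0.0156,0],[0,0,0]],[0.5,[0,0,0.02],[0,0,-4.25]],[0.5,[0,0,0.02],[0,0,-4.25]],[0.5,[0,0,0],[0,0,0]],[0.5,[0,0,0],[0,0,0]]]'
python3 - <<'E'
from h import *
f=shot('wrist','w1');C=cloud(f);p=f['pixels'].astype(int)
for l in('bar_center','bar_tip'):
    for r in spot_point('wrist',l)[:2]:print(l,round(r['score'],2),np.round(r['pixel']),ray(f,r['pixel'],.009).round(4))
m=(C[...,2]>-.005)&(C[...,2]<.03)&(p[...,2]>p[...,0]+40)&(C[...,1]>.3)
r=cv2.minAreaRect((C[m][:,:2]*1000).astype(np.float32));print(r,np.median(C[m],0))
E
python3 to.py 0.4028 0.3937 0.006 8.5
```

```text
time: 6.7
position: [0.4008, 0.3921, 0.1889]
ee_rot: [0.001, 0.997, 0.073, -0.001]
ft_force: [-0.0, -0.2, 0.3]
grip_width: 0.0466
bar_center 0.65 [316. 179.] [0.4009 0.3957 0.009 ]
bar_tip 0.65 [314.  60.] [0.5206 0.4149 0.009 ]
bar_tip 0.34 [318. 175.] [0.405  0.3935 0.009 ]
((389.3837890625, 393.1044616699219), (108.96236419677734, 23.106735229492188), 8.543892860412598) [0.39573007 0.39299617 0.01546732]
shift [ 0.0008 -0.001   0.1847] norm 0.185 yaw now 8.3 tilt z [ 0.001  0.001 -1.   ] turn rz -0.2
```

View pics/w1.png

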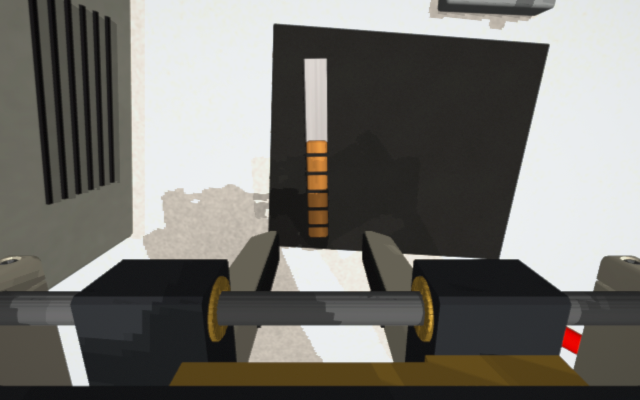

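The wrist picture shows the bar upright in the image, with its tip at (314,60) and handle end at (317,236). It lies along the tool's x axis, between the fingers. Grasping it now.

```bash
P="python3 -m pendant"
$P '[[0.5,[0.002,-0.002,0.04],[0,0,0]],[0.5,[0,0,0.04],[0,0,0]],[0.5,[0,0,0.04],[0,0,0]],[0.5,[0,0,0.03],[0,0,0]],[0.5,[0,0,0.02],[0,0,0]],[0.5,[0,0,0.0125],[0,0,0]],[0.5,[0,0,0],[0,0,0]],[0,[0,0,0],[0,0,0]],[0,[0,0,0],[0,0,0]],[0,[0,0,0],[0,0,0]],[0,[0,0,0],[0,0,0]],[0,[0,0,0],[0,0,0]]]' 60
$P '[[0,[0,0,0],[0,0,0]],[0,[0,0,0],[0,0,0]],[0,[0,0,-0.02],[0,0,0]],[0,[0,0,-0.03],[0,0,0]],[0,[0,0,-0.04],[0,0,0]],[0,[0,0,-0.04],[0,0,0]],[0,[0,0,-0.03],[0,0,3.05]],[0,[0,0,0],[0,0,3.05]],[0,[0,0,0],[0,0,0]]]'
python3 to.py 0.45 0.01 0.165 2.4
```

```text
time: 7.85
position: [0.4036, 0.3951, 0.0086]
ee_rot: [-0.001, 0.997, 0.073, 0.001]
ft_force: [-1.1, 0.2, 7.4]
grip_width: 0.0213
time: 8.6
position: [0.4035, 0.395, 0.1694]
ee_rot: [-0.001, 1.0, 0.019, 0.001]
ft_force: [-0.3, -0.2, -2.0]
grip_width: 0.0209
shift [0.0317 0.3865 0.0037] norm 0.388 yaw now 2.2 tilt z [ 0.003  0.002 -1.   ] turn rz -0.2
```

```bash
P="python3 -m pendant"
$P '[[0,[0.0022,0.0392,0],[0,0,0]],[0,[0.0022,0.0392,0],[0,0,0]],[0,[0.0022,0.0392,0],[0,0,0]],[0,[0.0022,0.0392,0],[0,0,0]],[0,[0.0022,0.0392,0],[0,0,0]],[0,[0.0022,0.0392,0],[0,0,0]],[0,[0.0022,0.0392,0],[0,0,0]],[0,[0.0022,0.0392,0],[0,0,0]],[0,[0.0022,0.0392,0],[0,0,0]],[0,[0.0022,0.0392,0],[0,0,0]],[0,[0,0,0],[0,0,0]],[0,[0,0,0],[0,0,0]]]'
cat > bar.py <<'E'
from h import *
import sys
s=observe();q=s['ee_rot'];R=Rn.from_quat([q[1],q[2],q[3],q[0]]).as_matrix();p0=np.array(s['position'])
print('tcp',p0.round(4))
F={c:shot(c,c+sys.argv[1]) for c in('wrist','side','top')}
for c,f in F.items():
    C=cloud(f);p=f['pixels'].astype(int)
    rel=(C-p0)@R
    # bar points, tool frame
    m=(abs(rel[...,1])<.016)&(rel[...,0]>.015)&(rel[...,0]<.15)&(abs(rel[...,2])<.03)
    if m.sum()>20:
        Q=rel[m];A=np.polyfit(Q[:,0],Q[:,2],1)
        h=Q[Q[:,0]<.038];b=Q[Q[:,0]>.045]
        print(c,m.sum(),'xmax',np.percentile(Q[:,0],99).round(4),'ymed',np.median(b[:,1]).round(4),'yfit',np.polyfit(b[:,0],b[:,1],1).round(3),'blade z slope',np.polyfit(b[:,0],b[:,2],1).round(4))
    for l in('bar_tip','fulcrum_top','cover_lip'):
        for r in spot_point(c,l)[:1]:
            u,v=map(int,np.round(r['pixel']));print(' ',l,round(r['score'],2),(u,v),C[v,u].round(4))
    def box(n,x,y,z):
        m=(C[...,0]>x[0])&(C[...,0]<x[1])&(C[...,1]>y[0])&(C[...,1]<y[1])&(C[...,2]>z[0])&(C[...,2]<z[1])
        if m.sum()>10:
            r=cv2.minAreaRect((C[m][:,:2]*1000).astype(np.float32));print('  ',n,m.sum(),'bbox',C[m].min(0).round(4),C[m].max(0).round(4),'rect',np.round(r[0],1),np.round(r[1],1),round(r[2],1))
    box('cheeks',(.56,.625),(-.05,.08),(.0755,.0805));box('cover',(.58,.8),(-.08,.11),(.0815,.093));box('knob',(.64,.74),(-.03,.06),(.104,.118))
E
python3 bar.py 2
```

```text
time: 9.6
position: [0.4403, 0.0023, 0.1665]
ee_rot: [-0.0, 1.0, 0.019, -0.001]
ft_force: [-0.7, 0.3, -2.1]
grip_width: 0.021
tcp [0.4403 0.0023 0.1665]
wrist 9708 xmax 0.1193 ymed -0.0003 yfit [-0.015  0.001] blade z slope [ 0.0162 -0.0041]
  bar_tip 0.59 (316, 6) [0.56   0.008  0.1684]
   cheeks 244 bbox [ 0.5792 -0.0125  0.0755] [0.5902 0.0378 0.0804] rect [584.5  12.6] [ 9.7 50. ] 2.3
side 246 xmax 0.1204 ymed 0.0013 yfit [-0.005  0.001] blade z slope [ 0.013  -0.0036]
  bar_tip 0.85 (320, 162) [0.5988 0.2032 0.0252]
  fulcrum_top 0.6 (325, 187) [5.943e-01 9.720e-02 5.000e-04]
  cover_lip 0.61 (339, 179) [0.6235 0.0236 0.0886]
   cheeks 51 bbox [ 0.582  -0.014   0.0756] [0.6223 0.0411 0.0804] rect [601.8  13.6] [40.2 54.7] 1.2
   cover 1109 bbox [ 0.6129 -0.048   0.0816] [0.7561 0.0768 0.0929] rect [683.8  14.9] [143.  123.9] 1.4
   knob 28 bbox [0.6858 0.0062 0.1044] [0.7008 0.0241 0.1152] rect [693.2  15.2] [18.  14.9] 89.5
top 45 xmax 0.1216 ymed -0.0022 yfit [ 0.019 -0.005] blade z slope [ 0.0305 -0.0049]
  bar_tip 0.65 (294, 169) [0.6349 0.0146 0.0215]
  fulcrum_top 0.76 (297, 181) [ 0.6047  0.0066 -0.0024]
  cover_lip 0.59 (289, 170) [0.6344 0.03   0.0116]
   cheeks 48 bbox [ 0.5818 -0.0093  0.0757] [0.6201 0.0389 0.0804] rect [601.5  14.6] [38.4 47.5] 1.5
   cover 1877 bbox [ 0.617  -0.0447  0.0815] [0.7563 0.0755 0.0929] rect [686.8  15. ] [137.6 117.7] 1.8
   knob 35 bbox [0.6856 0.0077 0.1053] [0.7021 0.0241 0.1139] rect [693.4  16.1] [13.8 15.8] 44.3
```

View pics/wrist2.png

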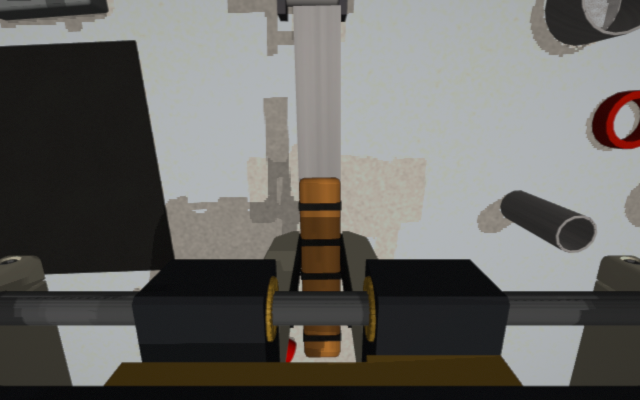

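The wrist picture shows the bar gripped straight, handle between the pads at (320,200–350) and blade running up to the cheeks at (315,6). The bar's tip is 119 mm ahead of the TCP. Next I lower it and insert it over the rod.

```bash
P="python3 -m pendant"
$P '[[0,[0,-0.003,0.03],[0,0,0.5]],[0,[0,0,0.03],[0,1,0]],[0,[0,0,0.02],[0,0,0]],[0,[0,0,0.0097],[0,0,0]],[0,[0,0,0],[0,0,0]],[0,[0,0,0],[0,0,0]]]'
$P '[[0,[0.01,0,0.0002],[0,0,0]],[0,[0.01,0,0.0002],[0,0,0]],[0,[0.01,0,0.0002],[0,0,0]],[0,[0.01,0,0.0002],[0,0,0]],[0,[0,0,0],[0,0,0]]]'
python3 bar.py 3
```

```text
time: 10.7
position: [0.4417, 0.0068, 0.0781]
ee_rot: [-0.0, 1.0, 0.016, 0.009]
ft_force: [1.1, -0.6, -2.8]
grip_width: 0.0214
time: 11.12
position: [0.484, 0.0081, 0.0782]
ee_rot: [-0.0, 1.0, 0.016, 0.01]
ft_force: [-0.3, 0.4, -2.0]
grip_width: 0.021
tcp [0.484  0.0081 0.0782]
wrist 10143 xmax 0.1193 ymed -0.0002 yfit [-0.007  0.   ] blade z slope [ 0.047  -0.0061]
  bar_tip 0.68 (318, 8) [0.603  0.0121 0.0823]
   cheeks 1676 bbox [ 0.5639 -0.0123  0.0755] [0.6083 0.0383 0.0804] rect [585.8  12.7] [43.8 50.2] 2.0
   cover 2540 bbox [0.58   0.0009 0.0815] [0.6046 0.0237 0.0851] rect [591.9  12.3] [24.8 21.8] 2.7
side 251 xmax 0.1493 ymed 0.003 yfit [-0.021  0.003] blade z slope [-0.0387  0.001 ]
  bar_tip 0.58 (334, 182) [0.6103 0.0336 0.0711]
  fulcrum_top 0.86 (330, 185) [0.592  0.0073 0.0841]
  cover_lip 0.71 (338, 182) [0.6232 0.0348 0.0677]
   cheeks 64 bbox [ 0.5608 -0.0152  0.0756] [0.6212 0.0402 0.0805] rect [591.   12.5] [55.4 60.4] 90.0
   cover 1149 bbox [ 0.5803 -0.0478  0.0815] [0.7561 0.075  0.0926] rect [668.   13.1] [175.4 121.1] 1.3
   knob 28 bbox [0.6859 0.0048 0.1045] [0.7018 0.0232 0.1143] rect [694.4  13.5] [16.6 16.1] 12.9
top 117 xmax 0.1487 ymed -0.0004 yfit [-0.023  0.003] blade z slope [-0.2077  0.0246]
  bar_tip 0.39 (297, 174) [ 0.6254  0.0069 -0.    ]
  fulcrum_top 0.52 (295, 178) [0.5941 0.0075 0.0777]
  cover_lip 0.64 (294, 168) [0.6215 0.0106 0.082 ]
   cheeks 61 bbox [ 0.5878 -0.0093  0.0756] [0.6197 0.0608 0.0805] rect [603.8  25.8] [70.1 31.9] 89.9
   cover 1903 bbox [ 0.587  -0.0448  0.0815] [0.7561 0.0755 0.0928] rect [671.   14.5] [168.1 117.5] 1.9
   knob 36 bbox [0.6848 0.0075 0.1042] [0.7027 0.0243 0.1136] rect [692.9  15.3] [16.2 15.8] 44.3
```

View pics/wrist3.png

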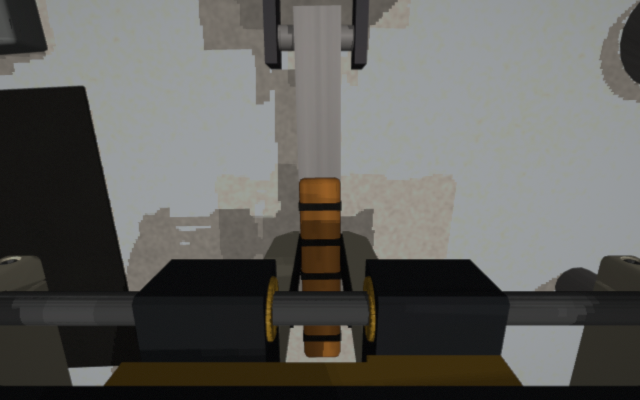

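The wrist picture shows the blade centred between the cheeks (inner faces at columns 281 and 353), lying above the rod at row 38. I'll fit the blade's height before going under the lip.

```bash
cat > bl.py <<'E'
from h import *
s=observe();p0=np.array(s['position']);q=s['ee_rot'];R=Rn.from_quat([q[1],q[2],q[3],q[0]]).as_matrix()
print('tcp',p0.round(4),'tcp z-axis',R[:,2].round(3))
for c in('wrist','top'):
    C=cloud(shot(c));d=(C-p0)@np.array([.999,.036,0]);e=(C-p0)@np.array([-.036,.999,0])
    for lo,hi in((.02,.037),(.045,.06),(.06,.075),(.075,.09),(.09,.105),(.105,.118),(.12,.13)):
        m=(d>lo)&(d<hi)&(abs(e)<.008);print(c,lo,hi,m.sum(),np.nanmedian(C[m],0).round(4) if m.sum() else '')
E
python3 bl.py
```

```text
tcp [0.4813 0.0081 0.0777] tcp z-axis [ 0.018  0.001 -1.   ]
wrist 0.02 0.037 5692 [0.5054 0.009  0.1807]
wrist 0.045 0.06 897 [0.5339 0.0101 0.0818]
wrist 0.06 0.075 991 [0.549  0.0105 0.0818]
wrist 0.075 0.09 1062 [0.5638 0.0109 0.0819]
wrist 0.09 0.105 1144 [0.5789 0.0116 0.0819]
wrist 0.105 0.118 1050 [0.5929 0.0122 0.0819]
wrist 0.12 0.13 9 [0.6016 0.0075 0.0815]
top 0.02 0.037 49 [0.5082 0.0088 0.3853]
top 0.045 0.06 0 
top 0.06 0.075 0 
top 0.075 0.09 0 
top 0.09 0.105 0 
top 0.105 0.118 29 [0.5932 0.0104 0.0813]
top 0.12 0.13 4 [0.6016 0.0116 0.0815]
```

```bash
P="python3 -m pendant"
$P '[[0,[0.0,0,0.0015],[0,0,0]],[0,[0.006,0,0.0001],[0,0,0]],[0,[0.006,0,0.0001],[0,0,0]],[0,[0.006,0,0.0001],[0,0,0]],[0,[0.006,0,0.0001],[0,0,0]],[0,[0.004,0,0.0001],[0,0,0]],[0,[0,0,0],[0,0,0]],[0,[0,0,0],[0,0,0]],[0,[0,0,0],[0,0,0]]]' 60
python3 bl.py
```

```text
time: 12.57
position: [0.5091, 0.009, 0.076]
ee_rot: [-0.0, 1.0, 0.016, 0.008]
ft_force: [0.6, -0.7, -2.3]
grip_width: 0.0211
tcp [0.5091 0.009  0.076 ] tcp z-axis [ 0.017  0.001 -1.   ]
wrist 0.02 0.037 5711 [0.5332 0.0099 0.179 ]
wrist 0.045 0.06 899 [0.5616 0.011  0.08  ]
wrist 0.06 0.075 997 [0.5768 0.0114 0.0801]
wrist 0.075 0.09 1068 [0.5916 0.0119 0.0801]
wrist 0.09 0.105 1143 [0.6067 0.0125 0.0801]
wrist 0.105 0.118 1284 [0.6201 0.0131 0.0869]
wrist 0.12 0.13 15 [0.6291 0.013  0.0868]
top 0.02 0.037 47 [0.5372 0.0098 0.384 ]
top 0.045 0.06 0 
top 0.06 0.075 0 
top 0.075 0.09 0 
top 0.09 0.105 0 
top 0.105 0.118 12 [0.6251 0.0131 0.0869]
top 0.12 0.13 17 [0.6342 0.0136 0.0873]
```

The blade is under the lip with no contact force. Now levering about the rod.

```bash
P="python3 -m pendant"
$P '[[0,[0,0,0.0015],[0,0,0]],[0,[0.0002,0,0.003],[0,2,0]],[0,[0.0002,0,0.003],[0,2,0]],[0,[0.0002,0,0.003],[0,2,0]],[0,[0.0002,0,0.003],[0,2,0]],[0,[0.0002,0,0.003],[0,2,0]],[0,[0,0,0],[0,0,0]]]' 60
python3 bl.py
$P '[[0,[0.0002,0,0.003],[0,2,0]],[0,[0.0002,0,0.003],[0,2,0]],[0,[0.0002,0,0.003],[0,2,0]],[0,[0.0002,0,0.003],[0,2,0]],[0,[0,0,0],[0,0,0]],[0,[0,0,0],[0,0,0]]]' 60
python3 bl.py
cat > cov.py <<'E'
from h import *
for c in('wrist','top','side'):
    C=cloud(shot(c));m=(C[...,0]>.6)&(C[...,0]<.78)&(C[...,1]>-.05)&(C[...,1]<.08)&(C[...,2]>.08)&(C[...,2]<.105)
    P=C[m];d=(P[:,0]-.6934)*.999+(P[:,1]-.0153)*.04
    if len(P)>50: print(c,[(lo,np.median(P[(d>lo)&(d<lo+14)/1,2]).round(4)) if 0 else (lo,round(float(np.median(P[(d>lo/1000)&(d<lo/1000+.012),2])),4)) for lo in(-76,-64,-52,20,36,48) if ((d>lo/1000)&(d<lo/1000+.012)).sum()>3])
E
python3 cov.py
```

```text
time: 13.25
position: [0.5112, 0.009, 0.0599]
ee_rot: [-0.001, 0.995, 0.016, 0.097]
ft_force: [-3.1, 0.1, 5.5]
grip_width: 0.0208
tcp [0.5112 0.009  0.0599] tcp z-axis [ 0.193  0.006 -0.981]
wrist 0.02 0.037 993 [0.54   0.0101 0.072 ]
wrist 0.045 0.06 932 [0.5637 0.011  0.0731]
wrist 0.06 0.075 1009 [0.5789 0.0115 0.0757]
wrist 0.075 0.09 1080 [0.5937 0.0119 0.0784]
wrist 0.09 0.105 1161 [0.6088 0.0125 0.0809]
wrist 0.105 0.118 1293 [0.6213 0.0131 0.0886]
wrist 0.12 0.13 0 
top 0.02 0.037 0 
top 0.045 0.06 29 [0.5644 0.0101 0.0717]
top 0.06 0.075 34 [0.5781 0.0115 0.0744]
top 0.075 0.09 33 [0.5938 0.0103 0.0767]
top 0.09 0.105 30 [0.6078 0.0119 0.0799]
top 0.105 0.118 31 [0.6203 0.013  0.0868]
top 0.12 0.13 23 [0.6353 0.0134 0.0876]
time: 13.85
position: [0.515, 0.0092, 0.0482]
ee_rot: [-0.003, 0.986, 0.016, 0.164]
ft_force: [-0.5, -0.6, -1.9]
grip_width: 0.0213
tcp [0.515  0.0092 0.0482] tcp z-axis [ 0.324  0.01  -0.946]
wrist 0.02 0.037 999 [0.5435 0.0104 0.0651]
wrist 0.045 0.06 984 [0.5677 0.0111 0.0702]
wrist 0.06 0.075 1095 [0.5826 0.0116 0.0753]
wrist 0.075 0.09 1153 [0.5977 0.0122 0.0804]
wrist 0.09 0.105 1259 [0.6126 0.0127 0.0854]
wrist 0.105 0.118 871 [0.622  0.0132 0.0953]
wrist 0.12 0.13 0 
top 0.02 0.037 35 [0.5441 0.0101 0.0634]
top 0.045 0.06 32 [0.5675 0.0116 0.0691]
top 0.06 0.075 35 [0.5825 0.0128 0.0728]
top 0.075 0.09 36 [0.598  0.0118 0.0795]
top 0.09 0.105 29 [0.6122 0.0131 0.0844]
top 0.105 0.118 32 [0.6261 0.013  0.0949]
top 0.12 0.13 23 [0.6387 0.0131 0.0941]
wrist [(-76, 0.0961)]
top [(-76, 0.0955), (-64, 0.0951), (-52, 0.0944), (20, 0.0902), (36, 0.0892), (48, 0.0887)]
side [(-76, 0.0966), (-64, 0.0967), (-52, 0.0956), (20, 0.0917), (36, 0.0905), (48, 0.0897)]
```

The lip is up about 8.5 mm and free. I'll press a little further so both contacts are definite, then withdraw.

```bash
P="python3 -m pendant"
$P '[[0,[0.0,0,0.0038],[0,2,0]],[0,[0.0,0,0.0038],[0,2,0]],[0,[0,0,0],[0,0,0]],[0,[0,0,0],[0,0,0]],[0,[0,0,0],[0,0,0]]]' 60
python3 cov.py
```

```text
time: 14.52
position: [0.5178, 0.0094, 0.0412]
ee_rot: [-0.003, 0.98, 0.016, 0.199]
ft_force: [-3.4, -0.4, -0.8]
grip_width: 0.0209
wrist [(-76, 0.0974)]
top [(-76, 0.0969), (-64, 0.0969), (-52, 0.0956), (20, 0.0901), (36, 0.0883), (48, 0.0874)]
side [(-76, 0.0988), (-64, 0.0988), (-52, 0.0973), (20, 0.0913), (36, 0.0899), (48, 0.0887)]
```

```bash
python3 bar.py 4 | head -3; python3 -c "
import cv2;i=cv2.imread('pics/side4.png')[120:240,250:450];cv2.imwrite('pics/s4.png',cv2.resize(i,None,fx=4,fy=4))"
```

```text
tcp [0.5179 0.0093 0.0413]
wrist 11174 xmax 0.1197 ymed 0.0002 yfit [-0.002  0.   ] blade z slope [ 0.0047 -0.0052]
  bar_tip 0.68 (313, 3) [0.6214 0.015  0.0993]
```

View pics/s4.png

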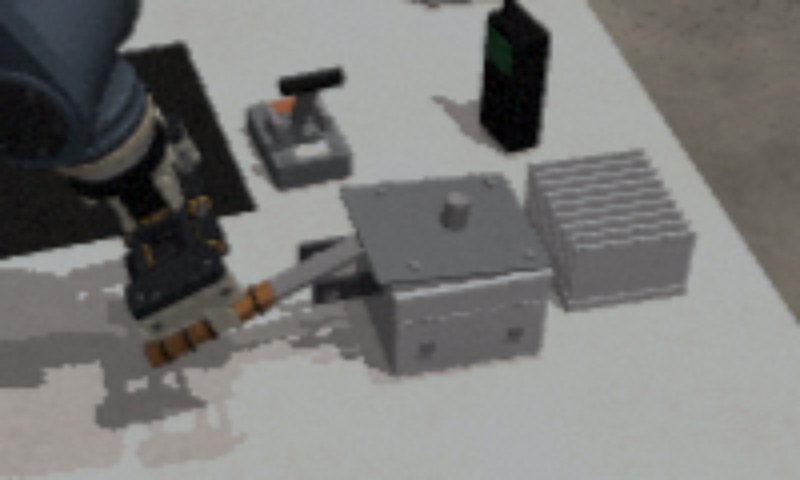

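The side view shows the blade under the raised lip (crop pixel ~(355,250)), bearing on the fulcrum. The cover sits ajar and the isolator is off. I'll reverse the lever motion and withdraw.

```bash
P="python3 -m pendant"
$P '[[0,[0,0,-0.0031],[0,-2,0]],[0,[0,0,-0.0031],[0,-2,0]],[0,[0,0,-0.0031],[0,-2,0]],[0,[0,0,-0.0031],[0,-2,0]],[0,[0,0,-0.0031],[0,-2,0]],[0,[0,0,-0.0031],[0,-2,0]],[0,[0,0,-0.0031],[0,-2,0]],[0,[0,0,-0.0031],[0,-2,0]],[0,[0,0,-0.003],[0,-2,0]],[0,[0,0,-0.003],[0,-2,0]],[0,[0,0,-0.003],[0,-2,0]],[0,[0,0,0],[0,0,0]]]'
$P '[[0,[-0.02,0,0],[0,0,0]],[0,[-0.03,0,0],[0,0,0]],[0,[-0.03,0,0],[0,0,0]],[0,[-0.01,0,-0.03],[0,0,0]],[0,[0,0,-0.04],[0,0,0]],[0,[0,0,0],[0,0,-3.2]],[0,[0,0,0],[0,0,-3.2]],[0,[0,0,0],[0,0,0]]]'
python3 to.py 0.404 0.395 0.14 8.5
python3 - <<'E'
from h import *
f=shot('top');
for p in((145,198),(238,193),(240,273),(144,279)):print(ray(f,p,.003).round(3))
E
python3 cov.py
```

```text
time: 16.27
position: [0.5119, 0.0089, 0.0746]
ee_rot: [0.0, 1.0, 0.016, 0.009]
ft_force: [0.3, -0.4, -2.6]
grip_width: 0.0211
time: 16.93
position: [0.4195, 0.0061, 0.1427]
ee_rot: [0.001, 0.997, 0.073, 0.01]
ft_force: [0.2, -0.6, -2.5]
grip_width: 0.0209
shift [ 0.0412 -0.387   0.0026] norm 0.389 yaw now 8.4 tilt z [ 0.02  0.   -1.  ] turn rz -0.1
[0.548 0.452 0.003]
[0.566 0.179 0.003]
[0.334 0.162 0.003]
[0.314 0.434 0.003]
top [(-76, 0.0958), (-64, 0.0949), (-52, 0.0943), (20, 0.0902), (36, 0.0892), (48, 0.0883)]
side [(-76, 0.097), (-64, 0.0963), (-52, 0.0956), (20, 0.0914), (36, 0.0904), (48, 0.09)]
```

```bash
P="python3 -m pendant"
$P '[[0,[0.0041,-0.0387,0],[0,0,0]],[0,[0.0041,-0.0387,0],[0,0,0]],[0,[0.0041,-0.0387,0],[0,0,0]],[0,[0.0041,-0.0387,0],[0,0,0]],[0,[0.0041,-0.0387,0],[0,0,0]],[0,[0.0041,-0.0387,0],[0,0,0]],[0,[0.0041,-0.0387,0],[0,0,0]],[0,[0.0041,-0.0387,0],[0,0,0]],[0,[0.0041,-0.0387,0],[0,0,0]],[0,[0.0041,-0.0387,0],[0,0,0]],[0,[0,0,0],[0,0,0]],[0,[0,0,0],[0,0,0]]]'
$P '[[0,[0,0,0.04],[0,0,0]],[0,[0,0,0.04],[0,0,0]],[0,[0,0,0.03],[0,0,0]],[0,[0,0,0.015],[0,0,0]],[0,[0,0,0.006],[0,0,0]],[0,[0,0,0],[0,0,0]],[0,[0,0,0],[0,0,0]],[0,[0,0,0],[0,0,0]]]'
python3 to.py 0.404 0.395 0.0085 8.5
```

```text
time: 18.13
position: [0.4037, 0.3962, 0.1412]
ee_rot: [0.001, 0.997, 0.073, 0.008]
ft_force: [-0.4, -0.1, -2.0]
grip_width: 0.0207
time: 18.8
position: [0.4074, 0.395, 0.0122]
ee_rot: [-0.0, 0.997, 0.071, 0.009]
ft_force: [-1.1, -0.1, -2.1]
grip_width: 0.0209
shift [-0.0034 -0.0005  0.0037] norm 0.005 yaw now 8.2 tilt z [ 0.019  0.002 -1.   ] turn rz -0.3
```

```bash
P="python3 -m pendant"
$P '[[0,[-0.003,0,0.0035],[0,0,0]],[0,[0,0,0],[0,0,0]],[0.4,[0,0,0],[0,0,0]],[0.4,[0,0,0],[0,0,0]],[0.4,[0,0,0],[0,0,0]],[0.4,[0,0,0],[0,0,0]],[0.4,[0,0,-0.03],[0,0,0]],[0.5,[0,0,-0.04],[0,0,0]],[0.5,[0,0,-0.04],[0,0,0]],[0.5,[0,0,-0.04],[0,-1.1,0]],[0.5,[0,0,-0.04],[0,0,6]],[0.5,[0,0,0],[0,0,0]]]'
python3 to.py 0.64 0.013 0.2 2.4
```

```text
time: 19.8
position: [0.4037, 0.3967, 0.2054]
ee_rot: [-0.003, 1.0, 0.017, 0.004]
ft_force: [-0.6, 0.8, 1.1]
grip_width: 0.0461
shift [0.2235 0.3913 0.0051] norm 0.451 yaw now 1.9 tilt z [ 0.007  0.005 -1.   ] turn rz -0.5
```

```bash
P="python3 -m pendant"
$P '[[0.5,[0.0186,0.0327,0],[0,0,0]],[0.5,[0.0186,0.0327,0],[0,0,0]],[0.5,[0.0186,0.0327,0],[0,0,0]],[0.5,[0.0186,0.0327,0],[0,0,0]],[0.5,[0.0186,0.0327,0],[0,0,0]],[0.5,[0.0186,0.0327,0],[0,0,0]],[0.5,[0.0186,0.0327,0],[0,0,0]],[0.5,[0.0186,0.0327,0],[0,0,0]],[0.5,[0.0186,0.0327,0],[0,0,0]],[0.5,[0.0186,0.0327,0],[0,0,0]],[0.5,[0.0186,0.0327,0],[0,0,-0.5]],[0.5,[0.0186,0.0327,0],[0,0,0]]]'
$P '[[0.5,[0,0,0],[0,0,0]],[0.5,[0,0,0],[0,0,0]]]'
python3 - <<'E'
from h import *
f=shot('wrist','w5');C=cloud(f)
m=(C[...,0]>.65)&(C[...,0]<.74)&(C[...,1]>-.03)&(C[...,1]<.06)&(C[...,2]>.106)&(C[...,2]<.13)
P=C[m];print(m.sum(),np.median(P,0).round(4),P.min(0).round(4),P.max(0).round(4),np.percentile(P[:,2],[5,50,95]).round(4))
f=shot('top');C=cloud(f);p=f['pixels'].astype(int)
m=(C[...,0]>.3)&(C[...,0]<.56)&(C[...,1]>.34)&(C[...,1]<.45)&(p[...,2]>p[...,0]+40)
print('bar',cv2.minAreaRect((C[m][:,:2]*1000).astype(np.float32)),np.median(C[m],0))
E
python3 to.py 0.6934 0.0155 0.13 2.4
```

```text
time: 20.8
position: [0.6404, 0.0096, 0.1979]
ee_rot: [0.001, 1.0, 0.024, -0.001]
ft_force: [0.4, -0.1, -0.4]
grip_width: 0.0462
time: 20.97
position: [0.6401, 0.0099, 0.1974]
ee_rot: [0.001, 1.0, 0.023, -0.001]
ft_force: [-0.0, 0.2, -1.0]
grip_width: 0.0468
422 [0.6982 0.0175 0.1164] [0.6892 0.0091 0.1141] [0.7065 0.0261 0.1189] [0.1148 0.1164 0.1177]
bar ((388.7287902832031, 394.34454345703125), (111.42610931396484, 30.220888137817383), 9.390480995178223) [0.38758261 0.39016164 0.01316823]
shift [ 0.0544 -0.0011  0.0676] norm 0.087 yaw now 2.7 tilt z [-0.002 -0.002 -1.   ] turn rz 0.3
```

```bash
P="python3 -m pendant"
$P '[[0.5,[0.03,-0.002,0.02],[0,0,0]],[0.5,[0.029,-0.002,0.02],[0,0,0]],[0.5,[0,0,0.027],[0,-3.5,0]],[0.5,[0,0,0.015],[0,0,0]],[0.5,[0,0,0.012],[0,0,0]],[0.5,[0,0,0.005],[0,0,0]],[0.5,[0,0,0],[0,0,0]],[0.5,[0,0,0],[0,0,0]]]'
$P '[[0,[0,0,0],[0,0,0]],[0,[0,0,0],[0,0,0]],[0,[0,0,0],[0,0,0]],[0,[0,0,0],[0,0,0]],[0,[0,0,0],[0,0,0]]]' 45
python3 to.py 0.697 0.0168 0.098 2.4
```

```text
time: 21.73
position: [0.6966, 0.0183, 0.1004]
ee_rot: [0.002, 0.999, 0.024, -0.031]
ft_force: [-0.5, -0.2, 0.3]
grip_width: 0.0464
time: 22.15
position: [0.6966, 0.0181, 0.0995]
ee_rot: [0.002, 0.999, 0.024, -0.031]
ft_force: [2.7, 6.7, 0.3]
grip_width: 0.0179
shift [0.0004 0.0013 0.0015] norm 0.002 yaw now 2.7 tilt z [-0.062 -0.005 -0.998] turn rz 0.3
```

```bash
P="python3 -m pendant"
$P '[[0,[0,0.001,-0.006],[0,0,0]],[0,[0,0,-0.008],[0,0,0]],[0,[0,0,-0.01],[0,0,0]],[0,[0,0,-0.015],[0,0,0]],[0,[0,0,-0.03],[0,0,0]],[0,[0,0,-0.03],[0,0,0]],[0,[0,0,0],[0,3.5,0]],[0,[0,0,0],[0,0,0]],[0,[0,0,0],[0,0,0]]]'
python3 to.py 0.45 0.255 0.2 4
python3 - <<'E'
from h import *
f=shot('side','s6');cv2.imwrite('pics/s6c.png',cv2.resize(f['pixels'][80:280,200:460],None,fx=3,fy=3))
E
```

```text
time: 22.9
position: [0.7021, 0.0173, 0.1984]
ee_rot: [0.001, 1.0, 0.024, -0.002]
ft_force: [0.3, -0.0, -2.7]
grip_width: 0.0169
shift [-0.2405 -0.2494 -0.0014] norm 0.346 yaw now 2.7 tilt z [-0.003 -0.002 -1.   ] turn rz -1.3
```

View pics/s6c.png

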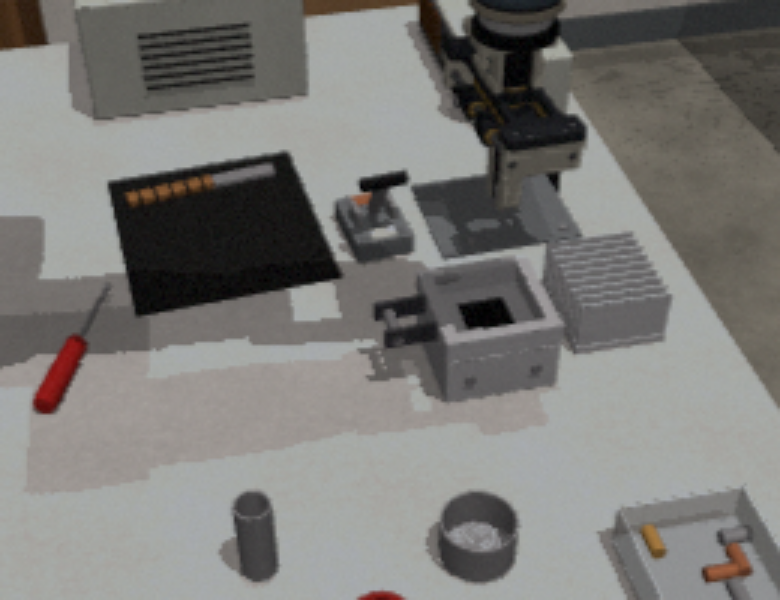

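The crop shows the cover hanging level from the gripper and the well open. The bar lies flat on the mat and the isolator is off. Now I'll lay the cover on the mat.

```bash
P="python3 -m pendant"
$P '[[0,[-0.0267,-0.0277,0],[0,0,0]],[0,[-0.0267,-0.0277,0],[0,0,0]],[0,[-0.0267,-0.0277,0],[0,0,0]],[0,[-0.0267,-0.0277,0],[0,0,0]],[0,[-0.0267,-0.0277,0],[0,0,0]],[0,[-0.0267,-0.0277,0],[0,0,0]],[0,[-0.0267,-0.0277,0],[0,0,0]],[0,[-0.0267,-0.0277,0],[0,0,0]],[0,[-0.0267,-0.0277,0],[0,0,0]],[0,[0,0,0],[0,0,0]],[0,[0,0,0],[0,0,0]]]'
$P '[[0,[0,0,0.04],[0,0,0]],[0,[0,0,0.04],[0,0,0]],[0,[0,0,0.04],[0,0,0]],[0,[0,0,0.03],[0,0,0]],[0,[0,0,0.015],[0,0,0]],[0,[0,0,0.006],[0,0,0]],[0,[0,0,0],[0,0,0]],[0,[0,0,0],[0,0,0]]]'
python3 to.py 0.45 0.255 0.023 4
```

```text
time: 23.87
position: [0.4496, 0.2559, 0.1974]
ee_rot: [0.002, 1.0, 0.025, -0.002]
ft_force: [0.5, -0.2, -1.8]
grip_width: 0.0168
time: 24.53
position: [0.4514, 0.2544, 0.0273]
ee_rot: [0.001, 1.0, 0.023, -0.001]
ft_force: [0.2, 0.0, -2.9]
grip_width: 0.017
shift [-0.0014 -0.0007  0.0043] norm 0.005 yaw now 2.7 tilt z [-0.001 -0.002 -1.   ] turn rz -1.3
```

```bash
P="python3 -m pendant"
$P '[[0,[0,0,0.002],[0,0,0]],[0,[0,0,0.002],[0,0,0]],[0,[0,0,0],[0,0,0]],[0.3,[0,0,0],[0,0,0]],[0.3,[0,0,0],[0,0,0]],[0.3,[0,0,0],[0,0,0]],[0.3,[0,0,-0.02],[0,0,0]],[0.6,[0,0,-0.04],[0,0,0]],[0.9,[0,0,-0.04],[0,0,0]],[0.95,[0,0,-0.04],[0,0,2.7]],[0.95,[0,0,-0.04],[0,0,0]],[0.95,[0,0,0],[0,0,0]]]'
$P '[[0.95,[0.011,0.04,0],[0,0,0]],[0.95,[0.011,0.04,0],[0,0,0]],[0.95,[0.011,0.04,0],[0,0,0]],[0.95,[0.011,0.04,0],[0,0,0]],[0.95,[0.011,0.04,0],[0,0,0]],[0.95,[0.011,0.04,0],[0,0,0]],[0.95,[0.011,0.04,0],[0,0,0]],[0.95,[0.011,0.04,0],[0,0,0]],[0.95,[0.011,0.04,0],[0,0,0]],[0.95,[0.011,0.04,0],[0,0,0]],[0.95,[0,0.04,0],[0,0,0]],[0.95,[0,0,0],[0,0,0]]]'
cat > can.py <<'E'
from h import *
import sys
cam=sys.argv[1]; H=dict(a=.044,b=.058,c=.072,d=.086);Rr=dict(a=35,b=29,c=23,d=17)
X=dict(a=(.618,-.2345),b=(.444,-.373),c=(.574,-.3865),d=(.424,-.2105))
f=shot(cam);C=cloud(f)
def fit(n,x,y,zt,w=.06):
    # rim = top ring: fit circle of known radius to rim points (outer edge + inner edge => mean radius r-1.25)
    for it in range(3):
        m=(abs(C[...,0]-x)<w)&(abs(C[...,1]-y)<w)&(abs(C[...,2]-zt)<.005)
        P=C[m][:,:2]
        if len(P)<15: return print(n,cam,'few',len(P))
        from scipy.optimize import least_squares
        r=Rr[n]/1000-.00125
        s=least_squares(lambda c:np.hypot(P[:,0]-c[0],P[:,1]-c[1])-r,[x,y] if it else P.mean(0),loss='soft_l1',f_scale=.002)
        x,y=s.x;w=Rr[n]/1000+.006
    print(n,cam,len(P),'centre',s.x.round(4),'rms mm',round(1000*np.sqrt(np.mean(s.fun**2)),2),'ztop',np.median(C[m][:,2]).round(4))
if __name__=='__main__':
    for n in sys.argv[2]:
        if len(sys.argv)>3: fit(n,float(sys.argv[3]),float(sys.argv[4]),float(sys.argv[5]))
        else: fit(n,*X[n],H[n])
E
python3 can.py wrist abcd; python3 can.py top abcd; python3 can.py side abcd; python3 to.py .618 -.2345 .12 0
```

```text
time: 25.53
position: [0.4536, 0.2564, 0.2104]
ee_rot: [-0.001, 1.0, 0.0, 0.005]
ft_force: [0.5, 0.9, -0.1]
grip_width: 0.0568
time: 26.53
position: [0.5609, -0.1909, 0.2032]
ee_rot: [0.002, 1.0, -0.002, -0.001]
ft_force: [0.4, 0.9, 0.7]
grip_width: 0.0883
a wrist 645 centre [ 0.6178 -0.2347] rms mm 0.89 ztop 0.0443
b wrist 122 centre [ 0.4444 -0.3738] rms mm 0.77 ztop 0.0571
c wrist 674 centre [ 0.5735 -0.3869] rms mm 0.85 ztop 0.0719
d wrist 174 centre [ 0.4248 -0.2117] rms mm 0.82 ztop 0.0856
a top few 0
b top 72 centre [ 0.4442 -0.3726] rms mm 0.94 ztop 0.0573
c top 64 centre [ 0.5732 -0.3864] rms mm 1.01 ztop 0.0719
d top few 0
a side 126 centre [ 0.6187 -0.235 ] rms mm 1.25 ztop 0.0439
b side 138 centre [ 0.4445 -0.3737] rms mm 1.09 ztop 0.0578
c side 111 centre [ 0.5737 -0.3879] rms mm 1.13 ztop 0.0721
d side 62 centre [ 0.4247 -0.2118] rms mm 1.24 ztop 0.0859
shift [0.0575 0.0495 0.0832] norm 0.113 yaw now -0.0 tilt z [-0.002 -0.002 -1.   ] turn rz -0.0
```

```bash
P="python3 -m pendant"
$P '[[0.95,[0.029,0.025,0.02],[0,0,0]],[0.95,[0.0285,0.0248,0.02],[0,0,0]],[0.95,[0,0,0.04],[0,0,0]],[0.95,[0,0,0.04],[0,0,0]],[0.95,[0,0,0.03],[0,0,0]],[0.95,[0,0,0.018],[0,0,0]],[0.95,[0,0,0.008],[0,0,0]],[0.95,[0,0,0],[0,0,0]],[0,[0,0,0],[0,0,0]],[0,[0,0,0],[0,0,0]],[0,[0,0,0],[0,0,0]],[0,[0,0,0],[0,0,0]]]' 25
$P '[[0,[0,0,0],[0,0,0]],[0,[0,0,-0.02],[0,0,0]],[0,[0,0,-0.03],[0,0,0]],[0,[0,0,-0.04],[0,0,0]],[0,[0,0,-0.04],[0,0,0]],[0,[0,0,-0.02],[0,0,0]],[0,[0,0,0],[0,0,0]],[0,[0,0,0],[0,0,0]]]'
python3 to.py .6935 .0155 .17 0
```

```text
time: 27.68
position: [0.6173, -0.2338, 0.0305]
ee_rot: [0.002, 1.0, 0.0, 0.0]
ft_force: [0.8, 1.9, 6.2]
grip_width: 0.0698
time: 28.35
position: [0.617, -0.2334, 0.18]
ee_rot: [0.002, 1.0, 0.0, 0.0]
ft_force: [-1.1, -0.3, -0.9]
grip_width: 0.07
shift [ 0.0766 -0.2489  0.0093] norm 0.261 yaw now 0.0 tilt z [ 0.    -0.003 -1.   ] turn rz 0.0
```

```bash
P="python3 -m pendant"
$P '[[0,[0.0108,-0.0355,0],[0,0,0]],[0,[0.0108,-0.0355,0],[0,0,0]],[0,[0.0108,-0.0355,0],[0,0,0]],[0,[0.0108,-0.0355,0],[0,0,0]],[0,[0.0108,-0.0355,0],[0,0,0]],[0,[0.0108,-0.0355,0],[0,0,0]],[0,[0.0108,-0.0355,0],[0,0,0]],[0,[0,0,0],[0,0,0]],[0,[0,0,0],[0,0,0]]]'
$P '[[0,[0,0,0.03],[0,0,0]],[0,[0,0,0.03],[0,0,0]],[0,[0,0,0.015],[0,0,0]],[0,[0,0,0.007],[0,0,0]],[0,[0,0,0.005],[0,0,0]],[0,[0,0,0],[0,0,0]],[0,[0,0,0],[0,0,0]]]'
python3 to.py .6925 .0155 .0885 0
```

```text
time: 29.1
position: [0.6915, 0.0171, 0.1759]
ee_rot: [0.001, 1.0, 0.002, -0.002]
ft_force: [-0.0, -0.6, -1.7]
grip_width: 0.0698
time: 29.68
position: [0.6924, 0.0146, 0.092]
ee_rot: [0.001, 1.0, -0.0, -0.0]
ft_force: [0.6, -0.2, -0.6]
grip_width: 0.0698
shift [ 0.0001 -0.0009  0.0035] norm 0.004 yaw now -0.0 tilt z [-0.001 -0.002 -1.   ] turn rz -0.0
```

```bash
P="python3 -m pendant"
$P '[[0,[0,-0.001,0.003],[0,0,0]],[0,[0,0,0],[0,0,0]],[0.87,[0,0,0],[0,0,0]],[0.87,[0,0,0],[0,0,0]],[0.87,[0,0,0],[0,0,0]],[0.87,[0,0,-0.01],[0,0,0]],[0.87,[0,0,-0.03],[0,0,0]],[0.87,[0,0,-0.04],[0,0,0]],[0.87,[0,0,-0.04],[0,0,0]],[0.87,[-0.04,0,0],[0,0,0]],[0.87,[-0.02,0,0],[0,0,0]],[0.87,[0,0,0],[0,0,0]]]'
python3 can.py wrist a .693 .0155 .101;python3 can.py side a .693 .0155 .101
$P '[[0.87,[-0.018,0.037,0],[0,0,0]],[0.87,[-0.018,0.037,0],[0,0,0]],[0.87,[-0.018,0.037,0],[0,0,0]],[0.87,[-0.018,0.037,0],[0,0,0]],[0.87,[-0.018,0.037,0],[0,0,0]],[0.87,[-0.018,0.037,0],[0,0,0]],[0.87,[-0.018,0.037,0],[0,0,0]],[0.87,[-0.018,0.037,0],[0,0,0]],[0.87,[-0.018,0.037,0],[0,0,0]],[0.87,[-0.018,0.037,0],[0,0,0]],[0.87,[0,0,0],[0,0,0]],[0.87,[0,0,0],[0,0,0]]]'
python3 can.py side bcd; python3 can.py wrist b;  python3 to.py .4444 -.3735 .044 0
```

```text
time: 30.68
position: [0.6299, 0.0164, 0.2103]
ee_rot: [0.001, 1.0, 0.0, -0.0]
ft_force: [-1.0, 0.0, 0.1]
grip_width: 0.0811
a wrist 887 centre [0.6927 0.015 ] rms mm 0.93 ztop 0.1013
a side 103 centre [0.6932 0.015 ] rms mm 1.46 ztop 0.1
time: 31.78
position: [0.4521, -0.3559, 0.2092]
ee_rot: [0.001, 1.0, -0.001, -0.001]
ft_force: [0.4, 0.6, -0.1]
grip_width: 0.0809
b side 141 centre [ 0.4445 -0.3738] rms mm 1.11 ztop 0.0579
c side 110 centre [ 0.5737 -0.3875] rms mm 1.16 ztop 0.0716
d side 30 centre [ 0.4249 -0.2118] rms mm 1.03 ztop 0.0863
b wrist 509 centre [ 0.4442 -0.3738] rms mm 0.87 ztop 0.0582
shift [-0.0084  0.0196  0.1653] norm 0.167 yaw now 0.0 tilt z [-0.002 -0.002 -1.   ] turn rz 0.0
```

```bash
P="python3 -m pendant"
$P '[[0.87,[-0.0084,0.0199,0.02],[0,0,0]],[0.87,[0,0,0.04],[0,0,0]],[0.87,[0,0,0.04],[0,0,0]],[0.87,[0,0,0.035],[0,0,0]],[0.87,[0,0,0.02],[0,0,0]],[0.87,[0,0,0.01],[0,0,0]],[0.87,[0,0,0],[0,0,0]],[0.87,[0,0,0],[0,0,0]],[0,[0,0,0],[0,0,0]],[0,[0,0,0],[0,0,0]],[0,[0,0,0],[0,0,0]],[0,[0,0,0],[0,0,0]]]' 25
$P '[[0,[0,0,0],[0,0,0]]]'
$P '[[0,[0,0,-0.02],[0,0,0]],[0,[0,0,-0.03],[0,0,0]],[0,[0,0,-0.04],[0,0,0]],[0,[0,0,-0.04],[0,0,0]],[0,[0,0,-0.02],[0,0,0]],[0,[0,0,0],[0,0,0]],[0,[0,0,0],[0,0,0]]]'
python3 to.py .6928 .015 .19 0;python3 can.py side b .4442 -.3738 .205
```

```text
time: 32.88
position: [0.4441, -0.3743, 0.0453]
ee_rot: [0.002, 1.0, 0.0, -0.0]
ft_force: [0.2, 0.7, 0.0]
grip_width: 0.059
time: 32.97
position: [0.4441, -0.3743, 0.0452]
ee_rot: [0.001, 1.0, 0.0, -0.0]
ft_force: [-1.0, 1.4, 6.1]
grip_width: 0.0568
time: 33.55
position: [0.4441, -0.3739, 0.1951]
ee_rot: [0.002, 1.0, 0.0, -0.0]
ft_force: [0.1, 0.3, -2.3]
grip_width: 0.0565
shift [ 0.2488 -0.3888  0.0037] norm 0.462 yaw now 0.0 tilt z [-0.    -0.003 -1.   ] turn rz 0.0
b side few 12
```

```bash
P="python3 -m pendant"
$P '[[0,[0.0207,-0.0324,0],[0,0,0]],[0,[0.0207,-0.0324,0],[0,0,0]],[0,[0.0207,-0.0324,0],[0,0,0]],[0,[0.0207,-0.0324,0],[0,0,0]],[0,[0.0207,-0.0324,0],[0,0,0]],[0,[0.0207,-0.0324,0],[0,0,0]],[0,[0.0207,-0.0324,0],[0,0,0]],[0,[0.0207,-0.0324,0],[0,0,0]],[0,[0.0207,-0.0324,0],[0,0,0]],[0,[0.0207,-0.0324,0],[0,0,0]],[0,[0.0207,-0.0324,0],[0,0,0]],[0,[0.0207,-0.0324,0],[0,0,0]]]'
$P '[[0,[0,0,0.02],[0,0,0]],[0,[0,0,0],[0,0,0]],[0,[0,0,0],[0,0,0]]]'
python3 to.py .6926 .015 .152 0;python3 can.py side b .6926 .015 .187; python3 can.py side a .6928 .015 .101
```

```text
time: 34.6
position: [0.6921, 0.017, 0.1907]
ee_rot: [0.001, 1.0, 0.0, -0.003]
ft_force: [-0.4, 0.1, -1.1]
grip_width: 0.0567
time: 34.85
position: [0.6907, 0.015, 0.1703]
ee_rot: [0.001, 1.0, 0.0, -0.004]
ft_force: [0.1, 0.6, -1.2]
grip_width: 0.057
shift [ 0.002  -0.      0.0183] norm 0.018 yaw now 0.0 tilt z [-0.007 -0.002 -1.   ] turn rz 0.0
b side 38 centre [0.6911 0.0142] rms mm 2.58 ztop 0.1837
a side 63 centre [0.6932 0.015 ] rms mm 1.46 ztop 0.0999
```

```bash
P="python3 -m pendant"
$P '[[0,[0.002,0,0.01],[0,0,0.2]],[0,[0,0,0.01],[0,0.2,0]],[0,[0,0,0.008],[0,0,0]],[0,[0,0,0.008],[0,0,0]],[0,[0,0,0.008],[0,0,0]],[0,[0,0,0.007],[0,0,0]],[0,[0,0,0],[0,0,0]],[0,[0,0,0],[0,0,0]]]'
python3 to.py .6926 .015 .1055 0
```

```text
time: 35.62
position: [0.6941, 0.0151, 0.1218]
ee_rot: [0.001, 1.0, -0.001, 0.001]
ft_force: [-0.4, 0.1, -0.1]
grip_width: 0.0568
shift [-0.0015  0.      0.0163] norm 0.016 yaw now -0.2 tilt z [ 0.001 -0.002 -1.   ] turn rz -0.2
```

```bash
P="python3 -m pendant"
$P '[[0,[-0.0012,0,0.006],[0,0,0]],[0,[0,0,0.006],[0,0,0]],[0,[0,0,0.0035],[0,0,0]],[0,[0,0,0],[0,0,0]],[0.8,[0,0,0],[0,0,0]],[0.8,[0,0,0],[0,0,0]],[0.8,[0,0,0],[0,0,0]],[0.8,[0,0,-0.015],[0,0,0]],[0.8,[0,0,-0.04],[0,0,0]],[0.8,[0,0,-0.04],[0,0,0]],[0.8,[-0.04,0,0],[0,0,0]],[0.8,[-0.02,0,0],[0,0,0]]]'
$P '[[0.8,[0,0,0],[0,0,0]],[0.8,[0,0,0],[0,0,0]]]'
python3 can.py wrist b .693 .015 .118;python3 can.py side b .693 .015 .118;python3 can.py wrist a .693 .015 .101; python3 to.py .555 -.36 .2 0
```

```text
time: 36.62
position: [0.6329, 0.0154, 0.2049]
ee_rot: [0.001, 1.0, -0.001, 0.004]
ft_force: [-1.1, -0.2, -1.2]
grip_width: 0.0744
time: 36.78
position: [0.6327, 0.0154, 0.2024]
ee_rot: [0.001, 1.0, -0.002, 0.001]
ft_force: [0.5, 0.2, 0.2]
grip_width: 0.0745
b wrist 866 centre [0.6924 0.0139] rms mm 0.93 ztop 0.1183
b side 81 centre [0.693  0.0138] rms mm 1.49 ztop 0.1169
a wrist 1157 centre [0.693  0.0149] rms mm 3.56 ztop 0.1014
shift [-0.0774  0.3756  0.0021] norm 0.383 yaw now -0.2 tilt z [ 0.002 -0.002 -1.   ] turn rz -0.2
```

B is nested in A, with its rim at 0.118. Now can C.

```bash
P="python3 -m pendant"
$P '[[0.75,[-0.0077,0.0376,0],[0,0,0]],[0.75,[-0.0077,0.0376,0],[0,0,0]],[0.75,[-0.0077,0.0376,0],[0,0,0]],[0.75,[-0.0077,0.0376,0],[0,0,0]],[0.75,[-0.0077,0.0376,0],[0,0,0]],[0.75,[-0.0077,0.0376,0],[0,0,0]],[0.75,[-0.0077,0.0376,0],[0,0,0]],[0.75,[-0.0077,0.0376,0],[0,0,0]],[0.75,[-0.0077,0.0376,0],[0,0,0]],[0.75,[-0.0077,0.0376,0],[0,0,0]],[0.75,[0,0,0],[0,0,0]],[0.75,[0,0,0],[0,0,0]]]'
python3 can.py side cd; python3 can.py wrist c;  python3 to.py .5736 -.387 .058 0
```

```text
time: 37.93
position: [0.5544, -0.3623, 0.2013]
ee_rot: [0.001, 1.0, -0.003, 0.001]
ft_force: [0.6, 0.7, 0.5]
grip_width: 0.0699
c side 113 centre [ 0.5739 -0.3878] rms mm 1.16 ztop 0.0721
d side 59 centre [ 0.4247 -0.2112] rms mm 1.14 ztop 0.0855
c wrist 461 centre [ 0.5736 -0.3876] rms mm 0.87 ztop 0.0723
shift [0.0183 0.0268 0.1438] norm 0.147 yaw now -0.2 tilt z [ 0.002 -0.002 -1.   ] turn rz -0.2
```

```bash
P="python3 -m pendant"
$P '[[0.75,[0.0185,0.0272,0.01],[0,0,0]],[0.75,[0,0,0.04],[0,0,0]],[0.75,[0,0,0.04],[0,0,0]],[0.75,[0,0,0.03],[0,0,0]],[0.75,[0,0,0.015],[0,0,0]],[0.75,[0,0,0.008],[0,0,0]],[0.75,[0,0,0],[0,0,0]],[0.75,[0,0,0],[0,0,0]],[0,[0,0,0],[0,0,0]],[0,[0,0,0],[0,0,0]],[0,[0,0,0],[0,0,0]],[0,[0,0,0],[0,0,0]]]' 25
$P '[[0,[0,0,0],[0,0,0]]]'
$P '[[0,[0,0,-0.02],[0,0,0]],[0,[0,0,-0.03],[0,0,0]],[0,[0,0,-0.04],[0,0,0]],[0,[0,0,-0.04],[0,0,0]],[0,[0,0,-0.02],[0,0,0]],[0,[0,0,0],[0,0,0]],[0,[0,0,0],[0,0,0]]]'
python3 to.py .6925 .014 .21 0
```

```text
time: 39.03
position: [0.5737, -0.3881, 0.0602]
ee_rot: [0.001, 1.0, -0.002, 0.001]
ft_force: [0.0, 0.8, 0.4]
grip_width: 0.0479
time: 39.12
position: [0.5737, -0.3881, 0.0601]
ee_rot: [0.001, 1.0, -0.002, 0.001]
ft_force: [0.4, 0.8, 3.5]
grip_width: 0.0456
time: 39.7
position: [0.5733, -0.3878, 0.2101]
ee_rot: [0.002, 1.0, -0.002, 0.002]
ft_force: [-0.7, -0.2, -1.4]
grip_width: 0.0457
shift [ 0.118  -0.4021 -0.0008] norm 0.419 yaw now -0.2 tilt z [ 0.003 -0.003 -1.   ] turn rz -0.2
```

```bash
P="python3 -m pendant"
$P '[[0,[0.0107,-0.0366,0],[0,0,0]],[0,[0.0107,-0.0366,0],[0,0,0]],[0,[0.0107,-0.0366,0],[0,0,0]],[0,[0.0107,-0.0366,0],[0,0,0]],[0,[0.0107,-0.0366,0],[0,0,0]],[0,[0.0107,-0.0366,0],[0,0,0]],[0,[0.0107,-0.0366,0],[0,0,0]],[0,[0.0107,-0.0366,0],[0,0,0]],[0,[0.0107,-0.0366,0],[0,0,0]],[0,[0.0107,-0.0366,0],[0,0,0]],[0,[0.0107,-0.0366,0],[0,0,-0.2]],[0,[0,0,0],[0,0,0]]]'
$P '[[0,[0,0,0.013],[0,0,0]],[0,[0,0,0],[0,0,0]],[0,[0,0,0],[0,0,0]]]'
python3 to.py .6926 .0138 .123 0;python3 can.py side b .6926 .0138 .118
```

```text
time: 40.7
position: [0.6921, 0.021, 0.2059]
ee_rot: [0.0, 1.0, 0.003, -0.001]
ft_force: [-0.3, -0.5, -1.6]
grip_width: 0.0454
time: 40.95
position: [0.6909, 0.0134, 0.1933]
ee_rot: [0.001, 1.0, -0.0, -0.001]
ft_force: [-0.6, -1.0, -0.9]
grip_width: 0.0453
shift [ 0.0018 -0.0006  0.0702] norm 0.07 yaw now -0.0 tilt z [-0.002 -0.002 -1.   ] turn rz -0.0
b side 57 centre [0.6927 0.0138] rms mm 1.46 ztop 0.1172
```

```bash
P="python3 -m pendant"
$P '[[0,[0.0015,-0.0005,0.008],[0,0,0]],[0,[0,0,0.004],[0,0,0]],[0,[0,0,0],[0,0,0]],[0,[0,0,0],[0,0,0]]]'
python3 to.py .6926 .0138 .123 0
$P '[[0,[0,0,0.007],[0,0,0]],[0,[0,0,0.007],[0,0,0]],[0,[0,0,0.007],[0,0,0]],[0,[0,0,0],[0,0,0]],[0,[0,0,0],[0,0,0]]]'
python3 to.py .6926 .0138 .123 0
```

```text
time: 41.33
position: [0.6935, 0.0147, 0.1833]
ee_rot: [0.001, 1.0, -0.0, 0.001]
ft_force: [0.7, -0.5, -0.2]
grip_width: 0.0455
shift [-0.0009  0.0008  0.0603] norm 0.06 yaw now -0.0 tilt z [ 0.001 -0.002 -1.   ] turn rz -0.0
time: 41.75
position: [0.6934, 0.0151, 0.162]
ee_rot: [0.001, 1.0, 0.0, 0.0]
ft_force: [-0.1, 0.8, -1.5]
grip_width: 0.0456
shift [-0.0008  0.0012  0.039 ] norm 0.039 yaw now 0.0 tilt z [ 0.001 -0.002 -1.   ] turn rz 0.0
```

C is 16 mm inside B with no contact force. I'll finish lowering and release it.

```bash
P="python3 -m pendant"
$P '[[0,[-0.0008,0.0012,0.008],[0,0,0]],[0,[0,0,0.008],[0,0,0]],[0,[0,0,0.008],[0,0,0]],[0,[0,0,0.008],[0,0,0]],[0,[0,0,0.006],[0,0,0]],[0,[0,0,0],[0,0,0]],[0,[0,0,0],[0,0,0]]]'
$P '[[0.65,[0,0,0],[0,0,0]],[0.65,[0,0,0],[0,0,0]],[0.65,[0,0,0],[0,0,0]],[0.65,[0,0,-0.015],[0,0,0]],[0.65,[0,0,-0.035],[0,0,0]],[0.65,[0,0,-0.035],[0,0,0]],[0.65,[-0.04,0,0],[0,0,0]],[0.65,[-0.03,0,0],[0,0,0]],[0.65,[0,0,0],[0,0,0]],[0.65,[0,0,0],[0,0,0]]]'
python3 can.py wrist c .6926 .0145 .135;python3 can.py side c .6926 .0145 .135; python3 to.py .41 -.19 .215 0
```

```text
time: 42.33
position: [0.6928, 0.0138, 0.1243]
ee_rot: [0.001, 1.0, 0.0, 0.001]
ft_force: [0.6, 0.3, -0.3]
grip_width: 0.0454
time: 43.17
position: [0.6221, 0.0139, 0.2104]
ee_rot: [0.001, 1.0, 0.0, 0.001]
ft_force: [1.4, 0.4, -0.0]
grip_width: 0.0605
c wrist 728 centre [0.6922 0.0133] rms mm 0.9 ztop 0.1353
c side 70 centre [0.6929 0.0129] rms mm 1.42 ztop 0.1344
shift [-0.2137  0.2038 -0.0052] norm 0.295 yaw now 0.0 tilt z [ 0.003 -0.002 -1.   ] turn rz 0.0
```

```bash
P="python3 -m pendant"
$P '[[0.6,[-0.0267,0.0255,-0.0006],[0,0,0]],[0.6,[-0.0267,0.0255,-0.0006],[0,0,0]],[0.6,[-0.0267,0.0255,-0.0006],[0,0,0]],[0.6,[-0.0267,0.0255,-0.0006],[0,0,0]],[0.6,[-0.0267,0.0255,-0.0006],[0,0,0]],[0.6,[-0.0267,0.0255,-0.0006],[0,0,0]],[0.6,[-0.0267,0.0255,-0.0006],[0,0,0]],[0.6,[-0.0267,0.0255,-0.0006],[0,0,0]],[0.6,[0,0,0],[0,0,0]],[0.6,[0,0,0],[0,0,0]]]'
python3 can.py side d; python3 can.py wrist d;  python3 to.py .4247 -.2115 .072 0
```

```text
time: 44.1
position: [0.4095, -0.1917, 0.2147]
ee_rot: [0.001, 1.0, -0.001, 0.001]
ft_force: [-0.2, -0.3, -0.1]
grip_width: 0.0558
d side 63 centre [ 0.4247 -0.2115] rms mm 1.12 ztop 0.0856
d wrist 335 centre [ 0.424  -0.2113] rms mm 0.86 ztop 0.0864
shift [0.014  0.0209 0.1426] norm 0.145 yaw now 0.0 tilt z [ 0.002 -0.002 -1.   ] turn rz 0.0
```

```bash
P="python3 -m pendant"
$P '[[0.6,[0.0138,0.0207,0.01],[0,0,0]],[0.6,[0,0,0.04],[0,0,0]],[0.6,[0,0,0.04],[0,0,0]],[0.6,[0,0,0.03],[0,0,0]],[0.6,[0,0,0.015],[0,0,0]],[0.6,[0,0,0.007],[0,0,0]],[0.6,[0,0,0],[0,0,0]],[0.6,[0,0,0],[0,0,0]],[0,[0,0,0],[0,0,0]],[0,[0,0,0],[0,0,0]],[0,[0,0,0],[0,0,0]],[0,[0,0,0],[0,0,0]]]' 25
$P '[[0,[0,0,0],[0,0,0]]]'
$P '[[0,[0,0,-0.02],[0,0,0]],[0,[0,0,-0.03],[0,0,0]],[0,[0,0,-0.04],[0,0,0]],[0,[0,0,-0.04],[0,0,0]],[0,[0,0,-0.02],[0,0,0]],[0,[0,0,0],[0,0,0]],[0,[0,0,0],[0,0,0]]]'
python3 to.py .6925 .0131 .23 0
```

```text
time: 45.2
position: [0.4237, -0.2114, 0.0731]
ee_rot: [0.001, 1.0, 0.0, 0.002]
ft_force: [-0.7, 1.3, 1.8]
grip_width: 0.0337
time: 45.28
position: [0.4236, -0.2114, 0.0731]
ee_rot: [0.001, 1.0, 0.0, 0.001]
ft_force: [0.1, 0.8, 5.5]
grip_width: 0.0336
time: 45.87
position: [0.4231, -0.211, 0.2229]
ee_rot: [0.002, 1.0, 0.0, 0.002]
ft_force: [-0.6, 0.9, -0.6]
grip_width: 0.0335
shift [ 0.2695 -0.224  -0.0069] norm 0.35 yaw now 0.0 tilt z [ 0.003 -0.003 -1.   ] turn rz 0.0
```

```bash
P="python3 -m pendant"
$P '[[0,[0.0299,-0.0249,-0.0008],[0,0,0]],[0,[0.0299,-0.0249,-0.0008],[0,0,0]],[0,[0.0299,-0.0249,-0.0008],[0,0,0]],[0,[0.0299,-0.0249,-0.0008],[0,0,0]],[0,[0.0299,-0.0249,-0.0008],[0,0,0]],[0,[0.0299,-0.0249,-0.0008],[0,0,0]],[0,[0.0299,-0.0249,-0.0008],[0,0,0]],[0,[0.0299,-0.0249,-0.0008],[0,0,0]],[0,[0.0299,-0.0249,-0.0008],[0,0,0]],[0,[0,0,0],[0,0,0]],[0,[0,0,0],[0,0,0]],[0,[0,0,0],[0,0,0]]]'
python3 to.py .692 .0131 .139 0; python3 can.py side c .6926 .0135 .135
```

```text
time: 46.87
position: [0.6911, 0.0131, 0.2273]
ee_rot: [0.001, 1.0, 0.0, -0.001]
ft_force: [0.8, -0.1, -1.1]
grip_width: 0.0332
shift [ 0.0011 -0.0002  0.0883] norm 0.088 yaw now 0.0 tilt z [-0.002 -0.002 -1.   ] turn rz 0.0
c side 47 centre [0.6939 0.0154] rms mm 1.29 ztop 0.1341
```

```bash
P="python3 -m pendant"
$P '[[0,[0.0006,0,0.01],[0,0,0]],[0,[0,0,0.005],[0,0,0]],[0,[0,0,0.004],[0,0,0]],[0,[0,0,0],[0,0,0]],[0,[0,0,0],[0,0,0]]]'
python3 to.py .692 .0131 .139 0
$P '[[0,[0,0,0.007],[0,0,0]],[0,[0,0,0.007],[0,0,0]],[0,[0,0,0.007],[0,0,0]],[0,[0,0,0],[0,0,0]],[0,[0,0,0],[0,0,0]]]'
python3 to.py .692 .0131 .139 0
```

```text
time: 47.33
position: [0.6924, 0.0131, 0.2105]
ee_rot: [0.001, 1.0, 0.0, 0.001]
ft_force: [-0.1, 0.7, 0.2]
grip_width: 0.0333
shift [-0.0005 -0.0002  0.0715] norm 0.071 yaw now 0.0 tilt z [ 0.001 -0.002 -1.   ] turn rz 0.0
time: 47.75
position: [0.6924, 0.0133, 0.189]
ee_rot: [0.001, 1.0, 0.0, 0.0]
ft_force: [-0.4, 0.1, -0.1]
grip_width: 0.0336
shift [-0.0005  0.0001  0.05  ] norm 0.05 yaw now 0.0 tilt z [ 0.001 -0.002 -1.   ] turn rz 0.0
```

```bash
P="python3 -m pendant"
$P '[[0,[-0.0005,0,0.01],[0,0,0]],[0,[0,0,0.01],[0,0,0]],[0,[0,0,0.01],[0,0,0]],[0,[0,0,0.01],[0,0,0]],[0,[0,0,0.0085],[0,0,0]],[0,[0,0,0],[0,0,0]],[0,[0,0,0],[0,0,0]]]'
$P '[[0.55,[0,0,0],[0,0,0]],[0.55,[0,0,0],[0,0,0]],[0.55,[0,0,0],[0,0,0]],[0.55,[0,0,-0.015],[0,0,0]],[0.55,[0,0,-0.035],[0,0,0]],[0.55,[0,0,-0.035],[0,0,0]],[0.55,[-0.04,0,0],[0,0,0]],[0.55,[-0.04,0,0],[0,0,0]],[0.55,[0,0,0],[0,0,0]],[0.55,[0,0,0],[0,0,0]]]'
python3 - <<'E'
from h import *
import sys
sys.argv=['x','wrist'];import can
for c in('wrist','side'):
    can.cam=c;can.f=shot(c,c+'9');can.C=cloud(can.f)
    for n,z in zip('abcd',(.101,.118,.135,.152)):can.fit(n,.6925,.0138,z,.05)
E
$P '[[0.55,[-0.03,0.02,-0.02],[0,0,0]],[0.55,[-0.03,0.025,0],[0,0,0]],[0.55,[-0.03,0.025,0],[0,0,0]],[0.55,[-0.03,0.025,0],[0,0,0]],[0.55,[-0.03,0.025,0],[0,0,0]],[0.55,[-0.02,0.03,0],[0,0,0]],[0.55,[0,0.035,0],[0,0,0]],[0.55,[0,0.035,0],[0,0,0]],[0.55,[0,0.035,0],[0,0,0]],[0.55,[0,0.035,0],[0,0,0]],[0.55,[0,0,0],[0,0,0]],[0.55,[0,0,0],[0,0,0]]]'
python3 - <<'E'
from h import *
f=shot('top','top9');C=cloud(f);p=f['pixels'].astype(int)
def rc(n,x,y,z,e=None):
    m=(C[...,0]>x[0])&(C[...,0]<x[1])&(C[...,1]>y[0])&(C[...,1]<y[1])&(C[...,2]>z[0])&(C[...,2]<z[1])
    if e is not None:m&=e
    P=C[m];r=cv2.minAreaRect((P[:,:2]*1000).astype(np.float32));A=np.c_[P[:,:2],np.ones(len(P))];k=np.linalg.lstsq(A,P[:,2],rcond=None)[0]
    print(n,len(P),np.round(r[0],1),np.round(r[1],1),round(r[2],1),'zmed',np.median(P[:,2]).round(4),'slope',k[:2].round(3))
rc('cover',(.34,.56),(.17,.335),(.01,.022));rc('knob',(.4,.5),(.2,.3),(.03,.05))
rc('bar',(.3,.56),(.34,.45),(.002,.03),p[...,2]>p[...,0]+40)
rc('iso grip',(.57,.69),(.15,.36),(.085,.14))
s=shot('side','side10')
im=np.hstack([cv2.resize(f['pixels'][60:300,120:460],None,fx=1.1,fy=1.1),cv2.resize(s['pixels'][100:300,230:450],(374,264))]);cv2.imwrite('pics/fin.png',im)
E
```

```text
time: 48.33
position: [0.6921, 0.0132, 0.1405]
ee_rot: [0.001, 1.0, 0.0, 0.0]
ft_force: [-0.6, -0.9, -0.8]
grip_width: 0.0337
time: 49.17
position: [0.6107, 0.0134, 0.2267]
ee_rot: [0.001, 1.0, 0.0, 0.001]
ft_force: [0.7, -0.8, -0.1]
grip_width: 0.0508
a wrist 1101 centre [0.6924 0.0145] rms mm 5.96 ztop 0.1014
b wrist 921 centre [0.6929 0.0155] rms mm 4.44 ztop 0.1184
c wrist 743 centre [0.6923 0.0148] rms mm 2.66 ztop 0.1353
d wrist 535 centre [0.692  0.0128] rms mm 0.88 ztop 0.1524
a side 99 centre [0.6946 0.0183] rms mm 3.56 ztop 0.1008
b side 80 centre [0.695  0.0177] rms mm 2.89 ztop 0.118
c side 73 centre [0.6931 0.0152] rms mm 3.93 ztop 0.1359
d side 47 centre [0.6933 0.0131] rms mm 1.34 ztop 0.1508
time: 50.32
position: [0.4428, -0.2785, 0.2461]
ee_rot: [0.001, 1.0, -0.001, 0.001]
ft_force: [-0.3, -0.2, 0.3]
grip_width: 0.0512
cover 1840 [444.7 254. ] [135.4 117.7] 1.0 zmed 0.0151 slope [-0.    -0.001]
knob 33 [451.9 253.5] [15.6 16.3] 66.6 zmed 0.0382 slope [-0.007  0.024]
bar 340 [388.8 393.9] [111.   27.6] 9.0 zmed 0.0131 slope [0.01  0.004]
iso grip 125 [627.2 218.4] [55.3 21.7] 5.2 zmed 0.1077 slope [ 0.044 -0.304]
```

View pics/fin.png

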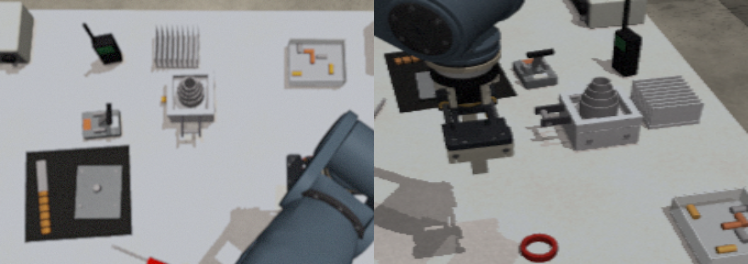

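The final picture shows the four cans nested in the well at (190,95), with the cover at (97,190) and bar at (43,195) both flat on the mat. The isolator handle leans to off and the tape is in place. Handing in.

```bash
python3 -c "
from rig import *
print(sign_off()); print(observe()['time'])"
```

```text
the job is handed in; nothing more can be done
None
the job is handed in; nothing more can be done
```

The job is done and handed in at about 50 s. I threw the isolator off, levered the cover loose over the fulcrum, laid the bar and cover on the mat, and nested cans A, B, C and D in the well. `sign_off()` gave no verdict.

**Last checks:**
- **Isolator:** the grip is at y ≈ 0.218, on the off side. I did not measure the joint angle itself.
- **Lip during levering:** it rose about 8 to 10 mm. The wrist force was low (a few newtons) once it was free, and I had no direct reading of the bar–cover and bar–base contact forces.
- **Cover and bar:** the cover is level and right way up, with its knob at (0.452, 0.254). The bar lies flat at about (0.404, 0.396).
- **Cans:** the rims are at 0.101, 0.118, 0.135 and 0.152 m, which is where fully seated cans should be. Measured as each was placed, the centres are within about 2 mm of one another and 3 mm of the well's centre.

**Disagreements:** the last circle fits for A, B and C had residuals of 2.7 to 6 mm, because the inner cans mixed into the rims. For those three I rely on the fits taken as each was placed. I saw no knocked can. I left the multimeter and tape alone, but only the tape shows in the last picture.

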